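Weigh and book a batch of starch tins

ROBOT

A 6-joint arm with a two-finger parallel gripper is mounted at the origin on the work surface. World frame = base frame: x ahead of the robot, y to its left, z up, the work surface at z = 0. Lengths are in m, angles in rad, forces in N, time in s.
With the tool pointing down it reaches from about 0.25 to 0.8 m from the base axis. Payload 8.5 kg.
Tool frame: the origin (TCP) lies between the finger pads; the fingertips stand tip_extent ahead of it and the grasp point (between the pads) lies 2 mm behind it (tip_extent is the distance from the TCP to the fingertips, in m); z points along the fingers, x is the direction in which the jaws open and shut, and the axes are right-handed (so a half turn about z gives the same grasp; the last joint's range is limited). The gripper opens to 85 mm and grips with 20 to 120 N. Pads are 22 mm wide; open, the fingers measure 114 mm over their backs; the gripper's body (76 mm by 85 mm) begins 54 mm behind the grasp point. The pads swing forward as they close: fully open they stand 13 mm farther back than shut.
Start: joints at [-1.232, 0.238, -0.013, 1.319, 0, 1.571], TCP at [0.174, -0.495, 0.248] pointing down, gripper open.
Joint ranges: [-2.66, 2.66], [-1.03, 1.9], [-1.14, 1.46], [-1.82, 2.27], [-1.45, 1.34], [-3.14, 3.14]. Speed limits (rad/s): [2.22, 2.22, 2.79, 3.14, 3.14, 3.14].

INTERFACE

Orientations are given as a 3x3 rotation matrix whose columns are the frame's x, y, z axes.
In Python, from cell import read_state, read_camera, get_calibration, sign_off, tip_extent gives the robot as it stands.
- The arm moves only by the tool drive_tool, never from a script. Its argument "series" is a list of rows, each an object of numbers: "fingers": the closure, from -1 (fully open) to 1 (shut); "dx", "dy", "dz": the shift along the tool's x, y, z in mm; "twist": the turn about the tool's z in rad. In form: [{"fingers": .., "dx": .., "dy": .., "dz": .., "twist": ..}, ...]. A call has 1 to 10 rows; each row shifts and turns the commanded pose from where the row before left it, along the tool's axes as they then stand; what a row does not reach is not made up. A row lasts 1/8 s, in which the tool goes at most 62.5 mm and 10.7 degrees, less where a joint would pass 70% of its speed; a pose out of reach is approached as far as the arm can. A call with a gripper value outside its range is refused whole. The fingers move at their own pace and stop on an object; "force" is the grip in N (left out, the last holds). Time passes only in rows, so rows that do not move let the fingers close. It gives the time, the measured TCP pose, the force and the opening at its end, in the units of the state.
- read_state(): the state, without advancing time (a new reading comes with each control period).
- read_camera(name): name is "side" or "top" or "wrist"; returns (picture, depth): 400x640x3 uint8, red, green, blue; 400x640 float32, m along the optical axis (not along the pixel's ray), 0 where there is no reading.
- get_calibration(name): a dict with "fx", "fy", "cx", "cy" (pixels), "extrinsics" (4x4, takes a point from camera to world coordinates); the wrist camera has in their place "T_tool_cam" (4x4, takes a point from camera to tool coordinates, whose origin is the TCP and whose axes are the tool frame's). Camera axes: x right, y up, looking along -z (the intrinsics and any distortion apply to the point x, -y, -z); pixel columns grow to the right and rows downward; lengths in m; the calibration is good to about 2 mm. A picture is of the moment at which its call begins: read the wrist's pose just before it. get_calibration takes no time and is no camera call.
- sign_off(): hands the job in, once; it reports no verdict.
The state is a dict: "time": time; "q": joint angles; "dq": joint speeds; "tau": joint torques, N m; "tcp_pos": TCP position; "tcp_rot": TCP orientation; "wrist_force": force on the tool from outside, world axes, zero at the start; "wrist_torque": the same for the moment, N m; "grip_width": finger opening in m.
Only numpy, scipy, OpenCV 4.12 (cv2) and the standard library are available. Lean on these libraries where they do the work, as an engineer would, in place of code of your own. Each camera call takes 0.05 s, during which the arm holds its last target.

TASK

First lift the canister by its handle off the scale and stand it fully on the round cork mat; then stand all the starch tins together in the scale's pan. With them all in the pan, squeeze the scanner's trigger home and let it spring back to book the batch, and only then move every tin into the blue delivery tray, standing upright. Leave the canister on its mat, and do not shift or knock over the bottle or jar.

Things in the scene. Friction and masses are not known exactly. Their poses are not given: they have to be found in the camera images.
- canister_handle (a point): middle of the wooden arched handle fixed on the canister's lid. It runs along the point's y (88 mm long, 76 mm clear between its legs). Its web is 12 mm thick along x and 16 mm high (8 mm above and below this point), under a cap 24 mm wide and 7 mm thick; its top is 15 mm above this point, the lid's top 33 mm below, the canister's underside 121 mm below. z is up when it stands.
- canister_foot (a point): centre of the underside of the storage canister: aluminium can 100 mm across with green lid (104 mm across, top at 88 mm), about 0.6 kg; z up when it stands
- pan (a point): centre of the floor of the black weighing pan on the blue bench scale, 60 mm above the counter; fixed. Inside it measures 160 mm along the point's x and 230 mm along y; its rim stands 12 mm above its floor and is 5 mm thick. The scale does not sink under load. z is up.
- mat_top (a point): centre of the upper face of the round cork mat, 140 mm across, 5 mm thick, fixed to the counter
- scanner: grey hand scanner clamped on its side over the counter, fixed; origin on the counter. z is up; its black grip runs level along y, the orange trigger is on the grip's +x side. Its head (44 mm wide, up to 75 mm above the counter) begins 33 mm to the +y side of point squeeze; nothing stands beside or below the grip and trigger.
- squeeze (a point): where to squeeze the scanner, 52 mm above the counter, half-way up grip and trigger (grip 34 mm high, trigger 26 mm). Squeeze along the point's x: the grip's back face is 19.5 mm to -x; the trigger's front face 29.5 mm to +x when free, about 19.5 mm when home. The trigger blade reaches from 28 mm to +y (its upright hinge) to 16 mm to -y; the grip runs along y. z up.
- trigger (a joint): angle of the orange sprung trigger: 0 free, 0.35 rad squeezed home against its stop; it springs back by itself. About 4 N at this point starts it and 10 N brings it home.
- tray_in (a point): centre of the inner floor of the shallow blue delivery tray, fixed to the counter; floor 5 mm above the counter; inside 240 mm along the point's x, 160 mm along y; walls 15 mm above its floor, 5 mm thick. z is up.
- bottle: clear plastic bottle with green cap, 60 mm across, 100 mm high, origin at its underside; bystander
- jar: glass jar, 72 mm across, 80 mm high, origin at its underside; bystander
- tin_a_mid (a point): centre of a lidded starch tin, white with a red lid, round, 56 mm across, 52 mm high, 0.2 kg; its underside is 26 mm below this point; z is its axis, up when it stands. Three or all four of the tins are present (None if absent).
- tin_b_mid (a point): centre of a lidded starch tin, white with a red lid, round, 56 mm across, 52 mm high, 0.2 kg; its underside is 26 mm below this point; z is its axis, up when it stands. Three or all four of the tins are present (None if absent).
- tin_c_mid (a point): centre of a lidded starch tin, white with a red lid, round, 56 mm across, 52 mm high, 0.2 kg; its underside is 26 mm below this point; z is its axis, up when it stands. Three or all four of the tins are present (None if absent).
- tin_d_mid (a point): centre of a lidded starch tin, white with a red lid, round, 56 mm across, 52 mm high, 0.2 kg; its underside is 26 mm below this point; z is its axis, up when it stands. Three or all four of the tins are present (None if absent).

How it is judged:
By the outcome, as a careful person would: the job done as asked, in the order asked, and still so for the second after the job is handed in, with the robot touching nothing.
Of tin_a, tin_b, tin_c, tin_d only 3 to 4 are there at a start; the rules pass over those that are not, and their reading is None.
At some moment in a run one of tin_a, tin_b, tin_c, tin_d may be knocked a few centimetres aside while the robot is not near it.
Once in a run the grip may slacken for a moment while it holds something.
It also fails if it takes over 210 s, if anything falls off the work surface, if the arm or the gripper's body presses on something with over 40 N, if the wrist force passes 120 N, or if a joint passes its speed limit or range.

## Working session

There is one attempt and no reset: what is moved stays moved. The work goes in short steps, Python scripts to look and compute and a tool call to move; the robot and the scene stay as the last step left them, time stands still between calls to the robot, and variables do not carry over. Pictures are saved under pics/ and viewed, and the job is handed in when it is done.

Besides the shell and the picture viewer there is one more tool, called after "Request:" as a command line: name --argument value ..., lists and objects as JSON in quotes. drive_tool: Moves the arm, as the interface text tells. Its arguments: {"type":"object","properties":{"series":{"type":"array","items":{"type":"object","properties":{"fingers":{"type":"number"},"dx":{"type":"number"},"dy":{"type":"number"},"dz":{"type":"number"},"twist":{"type":"number"}}}},"force":{"type":"number"}},"required":["series"]}

```bash
ls; mkdir -p pics; cat > h.py <<'E'
import numpy as np,cv2
from cell import *
def shot(n,tag):
    s=read_state(); p,d=read_camera(n); cv2.imwrite(f'pics/{tag}.png',p[:,:,::-1]); np.savez(f'pics/{tag}.npz',p=p,d=d,pos=s['tcp_pos'],rot=s['tcp_rot']); return p,d
E
python3 - <<'E'
from h import *
print(read_state(),tip_extent)
for n in('top','side','wrist'):
    print(n,get_calibration(n)); shot(n,n+'0')
E
```

```text
pics
{'time': 0.0, 'q': array([-1.23200839e+00,  2.38802189e-01, -1.42391371e-02,  1.31916968e+00,
       -1.12730275e-05,  1.57079155e+00]), 'dq': array([ 4.68048566e-04,  2.82917839e-03, -2.26029805e-04, -1.19108807e-03,
       -4.51663571e-05,  6.37667382e-04]), 'tau': array([-8.23041773e-04, -5.38778114e+01,  3.46435869e+01,  1.87623646e-02,
        1.58841117e-04, -7.96768347e-06]), 'tcp_pos': array([ 0.17435472, -0.49481039,  0.24767224]), 'tcp_rot': array([[ 3.32348342e-01, -9.43156588e-01, -4.80792883e-04],
       [-9.43155649e-01, -3.32348689e-01,  1.33052046e-03],
       [-1.41468002e-03,  1.12662560e-05, -9.99998999e-01]]), 'wrist_force': array([-0.01051504,  0.20695772, -0.66630125]), 'wrist_torque': array([-0.0089288 , -0.00728682,  0.03751907]), 'grip_width': 0.08553678954259077} 0.017
top {'fx': 386.67017550953136, 'fy': 386.67017550953136, 'cx': 322.1448572471538, 'cy': 200.1479811499652, 'extrinsics': array([[-0.02329535,  0.99861529, -0.04716816,  0.48528852],
       [-0.99968708, -0.0228383 ,  0.01020577,  0.00640924],
       [ 0.0091144 ,  0.04739114,  0.99883482,
[... 212 characters left out ...]
.9913485 ,  0.06813   , -0.1121894 ,  0.43497804],
       [-0.13121469,  0.53587323, -0.83403992, -0.83811929],
       [ 0.00329616,  0.84154512,  0.54017678,  0.68332003],
       [ 0.        ,  0.        ,  0.        ,  1.        ]])}
wrist {'fx': 322.51472643486284, 'fy': 322.51472643486284, 'cx': 320.6159849329244, 'cy': 194.3527981728649, 'T_tool_cam': array([[ 9.99999627e-01, -8.41490314e-04,  1.93894354e-04,
        -1.16537445e-03],
       [-7.61992223e-04, -9.65515063e-01, -2.60346081e-01,
        -6.43874196e-02],
       [ 4.06286625e-04,  2.60345836e-01, -9.65515345e-01,
        -1.24631790e-01],
       [ 0.00000000e+00,  0.00000000e+00,  0.00000000e+00,
         1.00000000e+00]])}
```

View pics/top0.png

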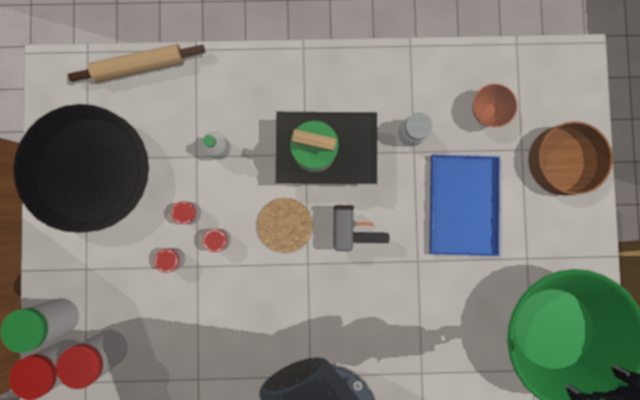

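View pics/side0.png

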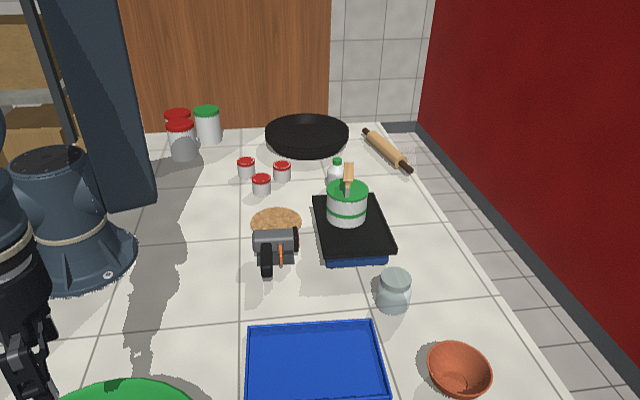

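The top view shows three tins at (182,212), (214,240) and (166,260). The canister is on the pan at (316,145), with its handle bar running at a slight slant. The mat is at (285,225), scanner (345,228) with its grip to the right, tray (465,205), jar (417,128), bottle (212,145). Next I'll measure them.

```bash
cat >> h.py <<'E'
def pts(n,d,pos=None,rot=None):
    c=get_calibration(n)
    if n=='wrist':
        T=np.eye(4);T[:3,:3]=rot;T[:3,3]=pos;E=T@c['T_tool_cam']
    else:E=c['extrinsics']
    v,u=np.mgrid[0:400,0:640]
    P=np.stack([(u-c['cx'])/c['fx']*d,-(v-c['cy'])/c['fy']*d,-d],-1)
    return P@E[:3,:3].T+E[:3,3]
def ray(n,uv,z,pos=None,rot=None):
    c=get_calibration(n)
    if n=='wrist':
        T=np.eye(4);T[:3,:3]=rot;T[:3,3]=pos;E=T@c['T_tool_cam']
    else:E=c['extrinsics']
    r=E[:3,:3]@np.array([(uv[0]-c['cx'])/c['fx'],-(uv[1]-c['cy'])/c['fy'],-1.])
    o=E[:3,3]; return o+r*(z-o[2])/r[2]
def blobs(m,amin=30):
    k,l,s,c=cv2.connectedComponentsWithStats(m.astype(np.uint8)); return [(i,s[i],c[i],l==i) for i in range(1,k) if s[i][4]>=amin]
def masks(p):
    h=cv2.cvtColor(p,cv2.COLOR_RGB2HSV); H,S,V=[h[:,:,i].astype(int) for i in range(3)]
    return dict(red=((H<6)|(H>172))&(S>140)&(V>90),green=(H>45)&(H<80)&(S>110),wood=(H>8)&(H<22)&(S>70)&(V>130),blue=(H>105)&(H<125)&(S>150),orange=(H>5)&(H<16)&(S>150)&(V>120),black=(V<45))
E
python3 - <<'E'
from h import *
np.set_printoptions(precision=4,suppress=True)
for n in('top','side'):
    z=np.load(f'pics/{n}0.npz');p,d=z['p'],z['d'];W=pts(n,d)
    for k,m in masks(p).items():
        for i,s,c,mm in blobs(m&(d>0)):
            X=W[mm]; print(n,k,'px',c.round(1),'A',s[4],'med',np.median(X,0),'lo',np.percentile(X,2,axis=0),'hi',np.percentile(X,98,axis=0))
E
```

```text
top red px [183.4 212. ] A 301 med [0.508  0.3282 0.0522] lo [0.4893 0.3044 0.0485] hi [0.5275 0.3504 0.0554]
top red px [214.2 240.4] A 235 med [0.4399 0.2555 0.0523] lo [0.4213 0.2342 0.049 ] hi [0.4567 0.2741 0.0557]
top red px [165.6 260. ] A 275 med [0.3959 0.3696 0.0522] lo [0.3771 0.3499 0.0495] hi [0.4147 0.3898 0.0553]
top red px [ 54.8 371.5] A 3102 med [0.1708 0.5853 0.1248] lo [0.1218 0.4881 0.116 ] hi [0.2186 0.6693 0.1279]
top green px [317.6 127.9] A 333 med [0.6815 0.0033 0.1456] lo [ 0.6649 -0.0311  0.1425] hi [0.6965 0.0421 0.1487]
top green px [208.8 140.4] A 60 med [0.6695 0.2521 0.0996] lo [0.6581 0.2425 0.0966] hi [0.6783 0.2616 0.1022]
top green px [313.8 156.7] A 620 med [0.6191 0.0137 0.1457] lo [ 0.5986 -0.0347  0.1424] hi [0.6388 0.0575 0.1483]
top green px [574.1 334.7] A 13691 med [ 0.1893 -0.6068  0.0344] lo [ 0.0758 -0.707   0.0027] hi [ 0.3404 -0.4278  0.0996]
top green px [ 23.2 330. ] A 1579 med [0.2603 0.6471 0.1248] lo [0.2181 0.6052 0.1162] hi [0.301  0.6927 0.1277]
top wood px [133.9  61.4] A 1463 med [0.8788 0.4481 0.0444] lo [0.8484 0.3442 0.03
[... 8291 characters left out ...]
A 1586 med [ 0.6143 -0.0816  0.0592] lo [ 0.568  -0.1389  0.056 ] hi [0.713  0.0981 0.0716]
side black px [ 13.4 240.9] A 109 med [ 0.2106 -0.5098  0.4416] lo [ 0.2043 -0.5209  0.4397] hi [ 0.2153 -0.4875  0.4452]
side black px [295.3 239.7] A 76 med [ 0.5105 -0.0766  0.0671] lo [ 0.506  -0.0813  0.0374] hi [ 0.5144 -0.0365  0.0773]
side black px [ 27.2 321.5] A 5585 med [ 0.1998 -0.524   0.3576] lo [ 0.1655 -0.5662  0.2582] hi [ 0.2125 -0.4533  0.4271]
side black px [266.  261.2] A 248 med [ 0.4383 -0.1411  0.0658] lo [ 0.4263 -0.1626  0.0433] hi [ 0.4509 -0.0787  0.0694]
side black px [ 67.4 273.1] A 57 med [ 0.0037 -0.0912  0.041 ] lo [ 0.0018 -0.111   0.0155] hi [ 0.0052 -0.0808  0.071 ]
```

```bash
python3 - <<'E'
from h import *
np.set_printoptions(precision=4,suppress=True)
for n in('top','side'):
    z=np.load(f'pics/{n}0.npz');p,d=z['p'],z['d'];W=pts(n,d);X,Y,Z=W[...,0],W[...,1],W[...,2]
    M=masks(p)
    def rect(name,m):
        P=W[m&(d>0)];r=cv2.minAreaRect((P[:,:2]*1000).astype(np.float32));print(n,name,len(P),'rect',np.round(r[0],1),np.round(r[1],1),round(r[2],1),'med',np.median(P,0))
    box=lambda a,b,c,e,f,g:(X>a)&(X<b)&(Y>c)&(Y<e)&(Z>f)&(Z<g)
    rect('handle',box(.6,.7,-.05,.08,.186,.21))
    rect('pan',box(.5,.8,-.2,.15,.045,.078))
    rect('lid',box(.56,.72,-.08,.1,.138,.155))
    rect('grip',box(.40,.458,-.2,-.075,.05,.078))
    rect('trig',box(.458,.5,-.2,-.075,.03,.078))
    rect('head',box(.36,.56,-.085,.02,.04,.09))
    rect('tray',box(.3,.7,-.5,-.2,-.002,.03)&(p[:,:,2].astype(int)>p[:,:,0].astype(int)+50))
    rect('mat',M['wood']&box(.38,.56,0,.18,-.01,.02))
    rect('jar',box(.6,.8,-.3,-.15,.03,.1))
    rect('bottle',box(.6,.75,.19,.35,.03,.12))
for k in ((.508,.328),(.44,.2555)): pass
# lid-colour ray estimates
z=np.load('pics/top0.npz')
for i,s,c,mm in blobs(masks(z['p'])['red']):
    if s[4]<400: print('tin',ray('top',c,.052))
z=np.load('pics/side0.npz')
for i,s,c,mm in blobs(masks(z['p'])['red']):
    if s[4]<400:
        cs,_=cv2.findContours(mm.astype(np.uint8),0,2);(x,y),_,_=cv2.fitEllipse(cs[0]);print('tin side',ray('side',c,.05))
E
python3 -c "
import cv2
p=cv2.imread('pics/top0.png')[90:270,260:510];cv2.imwrite('pics/top0z.png',cv2.resize(p,None,fx=3,fy=3,interpolation=2))"
```

```text
top handle 510 rect [646.   12.4] [87.8 24.4] 76.6 med [0.645  0.0122 0.195 ]
top pan 5587 rect [619.  -47.2] [302.3 235.1] 88.8 med [ 0.646  -0.0482  0.0596]
top lid 1277 rect [644.9  11.8] [101.6 103.1] 50.8 med [0.633  0.0118 0.1457]
top grip 404 rect [ 437.7 -116.4] [82.4 25.9] 88.6 med [ 0.4372 -0.1149  0.0676]
top trig 68 rect [472.2 -98.3] [14.  45.5] 4.5 med [ 0.47   -0.0954  0.0642]
top head 986 rect [461.7 -57.2] [ 56.7 107.6] 89.0 med [ 0.4615 -0.0527  0.0735]
top tray 6728 rect [ 511.5 -358.5] [170.1 246.9] 87.0 med [ 0.5107 -0.3626  0.0045]
top mat 2347 rect [472.   92.9] [135.4 135.1] 25.8 med [0.4719 0.0928 0.0044]
top jar 799 rect [ 694.9 -231.8] [66.3 67.4] 0.8 med [ 0.6922 -0.2277  0.0779]
top bottle 569 rect [668.  251.6] [58.6 57.6] 22.8 med [0.6624 0.2446 0.0698]
side handle 207 rect [646.4   9.9] [88.5 23.4] 77.3 med [0.6455 0.0014 0.1942]
side pan 3566 rect [620.5 -16.7] [246.9 238.7] 88.0 med [ 0.6457 -0.0639  0.0593]
side lid 721 rect [646.2   7.8] [101.9 103. ] 78.0 med [ 0.6405 -0.0013  0.1449]
side grip 357 rect [ 441.5 -119. ] [88.1 30.1] 89.0 med [ 0.4391 -0.1301  0.0667]
side trig 185 rect [483.6 -98.2] [40.  54.2] 10.9 med [ 0.4739 -0.0806  0.0594]
side head 912 rect [463.7 -57.4] [ 54.3 110.5] 89.8 med [ 0.4661 -0.0704  0.0712]
side tray 10653 rect [ 515.4 -353.1] [187.7 255.2] 86.9 med [ 0.516  -0.3595  0.0042]
side mat 926 rect [474.6 111.7] [113.  137.2] 87.4 med [0.4728 0.1009 0.0033]
side jar 1150 rect [ 697.3 -239.1] [66.5 67.4] 11.4 med [ 0.693  -0.253   0.0724]
side bottle 300 rect [665.  241.3] [42.8 49.1] 88.6 med [0.6631 0.2372 0.0672]
tin [0.5081 0.3275 0.052 ]
tin [0.4392 0.2551 0.052 ]
tin [0.3958 0.37   0.052 ]
tin side [0.3942 0.3624 0.05  ]
tin side [0.5079 0.3223 0.05  ]
tin side [0.4399 0.2491 0.05  ]
```

View pics/top0z.png

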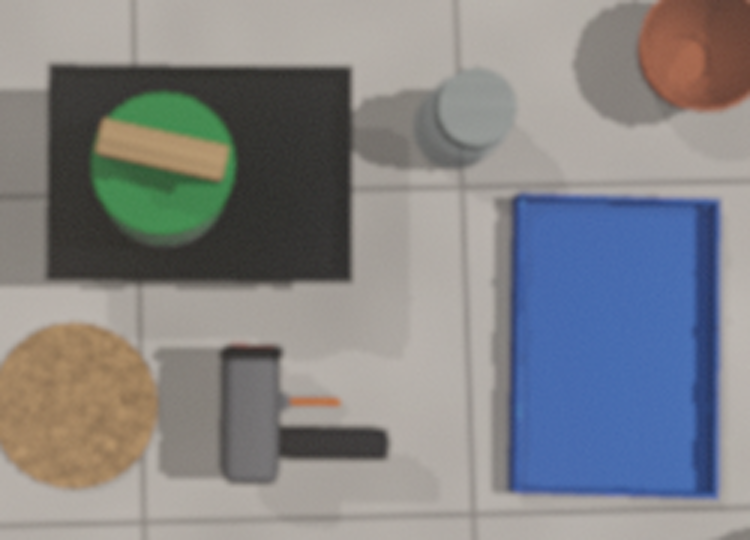

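The handle's cap top is at z≈0.195 (0.196 expected). It is centred at (0.6455, 0.0115) with a yaw of −13.4°. I'll twist the tool to match, then move over it.

Request:
drive_tool --series '[{"twist":-0.166,"dz":-4,"fingers":-1},{"twist":-0.166,"dz":-4},{"twist":-0.166},{"twist":-0.166},{"twist":-0.166},{"twist":-0.168}]' --force 40

```text
invalid input at $.series[0]: expected keys fingers, dx, dy, dz, twist
```

Request:
drive_tool --series '[{"dx":28,"dy":-50},{"dx":28,"dy":-50},{"dx":28,"dy":-50},{"dx":28,"dy":-50},{"dx":28,"dy":-50},{"dx":28,"dy":-50},{"dx":28,"dy":-50},{"dx":28,"dy":-50},{"dx":28,"dy":-50},{"dx":28,"dy":-50}]'

```text
invalid input at $.series[0]: expected keys fingers, dx, dy, dz, twist
```

Request:
drive_tool --series '[{"fingers":-1,"dx":0,"dy":0,"dz":-4,"twist":-0.166},{"fingers":-1,"dx":0,"dy":0,"dz":-4,"twist":-0.166},{"fingers":-1,"dx":0,"dy":0,"dz":0,"twist":-0.166},{"fingers":-1,"dx":0,"dy":0,"dz":0,"twist":-0.166},{"fingers":-1,"dx":0,"dy":0,"dz":0,"twist":-0.166},{"fingers":-1,"dx":0,"dy":0,"dz":0,"twist":-0.168}]' --force 40

```text
time: 0.9
tcp_pos: [0.1744, -0.495, 0.256]
tcp_rot: [[0.974, -0.227, -0.0], [-0.227, -0.974, 0.001], [-0.0, -0.001, -1.0]]
wrist_force: [1.7, -0.3, -1.2]
grip_width: 0.0855
```

Request:
drive_tool --series '[{"fingers":-1,"dx":28,"dy":-50,"dz":0,"twist":0},{"fingers":-1,"dx":28,"dy":-50,"dz":0,"twist":0},{"fingers":-1,"dx":28,"dy":-50,"dz":0,"twist":0},{"fingers":-1,"dx":28,"dy":-50,"dz":0,"twist":0},{"fingers":-1,"dx":28,"dy":-50,"dz":0,"twist":0},{"fingers":-1,"dx":28,"dy":-50,"dz":0,"twist":0},{"fingers":-1,"dx":28,"dy":-50,"dz":0,"twist":0},{"fingers":-1,"dx":28,"dy":-50,"dz":0,"twist":0},{"fingers":-1,"dx":28,"dy":-50,"dz":0,"twist":0},{"fingers":-1,"dx":28,"dy":-50,"dz":0,"twist":0}]'

```text
time: 2.15
tcp_pos: [0.5638, -0.072, 0.2562]
tcp_rot: [[0.973, -0.232, -0.0], [-0.232, -0.973, -0.0], [-0.0, 0.0, -1.0]]
wrist_force: [1.0, -1.0, -0.2]
grip_width: 0.0853
```

Request:
drive_tool --series '[{"fingers":-1,"dx":30,"dy":-50,"dz":0,"twist":0},{"fingers":-1,"dx":30,"dy":-50,"dz":0,"twist":0},{"fingers":-1,"dx":0,"dy":0,"dz":0,"twist":0},{"fingers":-1,"dx":0,"dy":0,"dz":0,"twist":0}]'

```text
time: 2.65
tcp_pos: [0.644, 0.0098, 0.2556]
tcp_rot: [[0.973, -0.231, -0.002], [-0.231, -0.973, -0.0], [-0.001, 0.001, -1.0]]
wrist_force: [-0.8, 0.1, 0.4]
grip_width: 0.0854
```

```bash
python3 - <<'E'
from h import *
np.set_printoptions(precision=4,suppress=True)
p,d=shot('wrist','w1'); shot('top','t1')
s=read_state();print(s['tcp_pos'],s['q'])
W=pts('wrist',d,s['tcp_pos'],s['tcp_rot'])
X,Y,Z=[W[...,i] for i in range(3)]
m=(d>0)&(Z>.188)&(Z<.202)&(X>.58)&(X<.7)&(Y>-.06)&(Y<.08)
r=cv2.minAreaRect((W[m][:,:2]*1000).astype(np.float32));print(m.sum(),r,np.median(W[m],0))
E
```

```text
[0.6437 0.0089 0.2565] [ 0.0138  0.4476  0.3189  1.4425 -0.0001  1.8195]
5404 ((645.3145751953125, 12.463394165039062), (88.13931274414062, 24.04663848876953), 76.2689437866211) [0.6461 0.0172 0.1958]
```

View pics/w1.png

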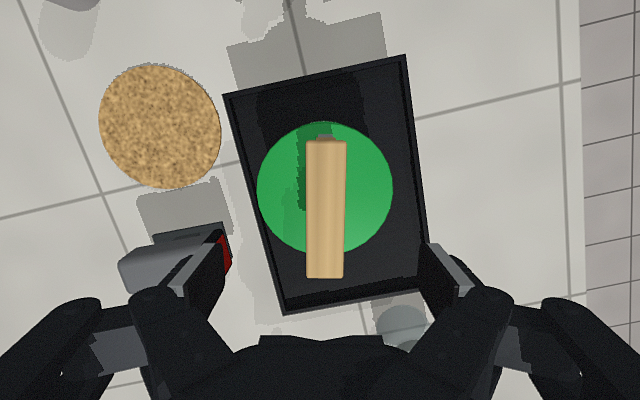

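View pics/t1.png

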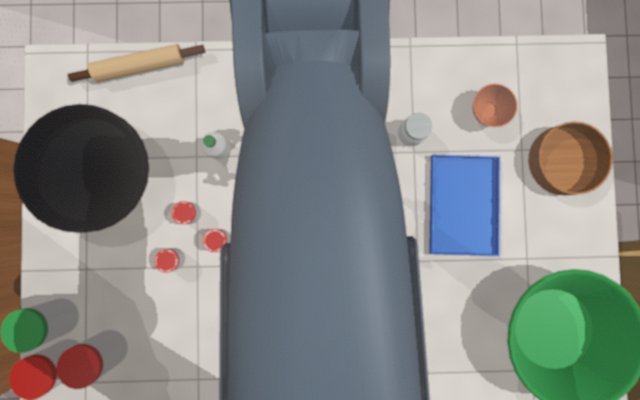

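The wrist view agrees: cap centre (0.6453, 0.0125), yaw −13.7°, top at z 0.196. The pan, mat and scanner head are also in view. I'll lower over the handle and close.

Request:
drive_tool --series '[{"fingers":-1,"dx":1,"dy":-4,"dz":20,"twist":0},{"fingers":-1,"dx":0,"dy":0,"dz":20,"twist":0},{"fingers":-1,"dx":0,"dy":0,"dz":20,"twist":0},{"fingers":-1,"dx":0,"dy":0,"dz":18,"twist":0},{"fingers":-0.2,"dx":0,"dy":0,"dz":0,"twist":0},{"fingers":0.4,"dx":0,"dy":0,"dz":0,"twist":0},{"fingers":0.4,"dx":0,"dy":0,"dz":0,"twist":0},{"fingers":0.4,"dx":0,"dy":0,"dz":0,"twist":0}]' --force 40

```text
time: 3.75
tcp_pos: [0.6466, 0.0133, 0.1791]
tcp_rot: [[0.973, -0.232, 0.001], [-0.232, -0.973, -0.0], [0.001, -0.0, -1.0]]
wrist_force: [0.9, -0.1, -0.5]
grip_width: 0.0259
```

```bash
python3 - <<'E'
from h import *
shot('wrist','w2');shot('side','s2')
p=cv2.imread('pics/s2.png')[100:260,260:460];cv2.imwrite('pics/s2z.png',cv2.resize(p,None,fx=4,fy=3.7))
E
```

```text
(no output)
```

View pics/w2.png

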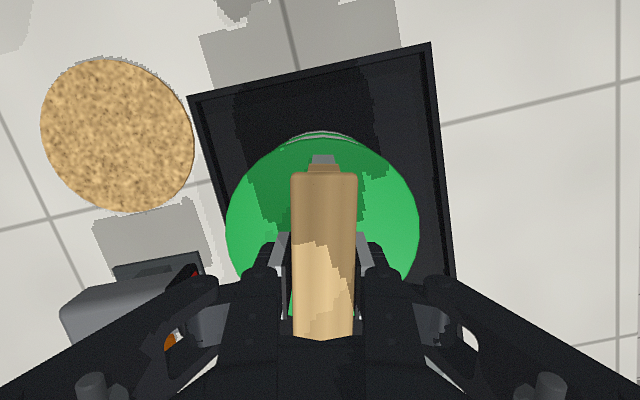

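View pics/s2z.png

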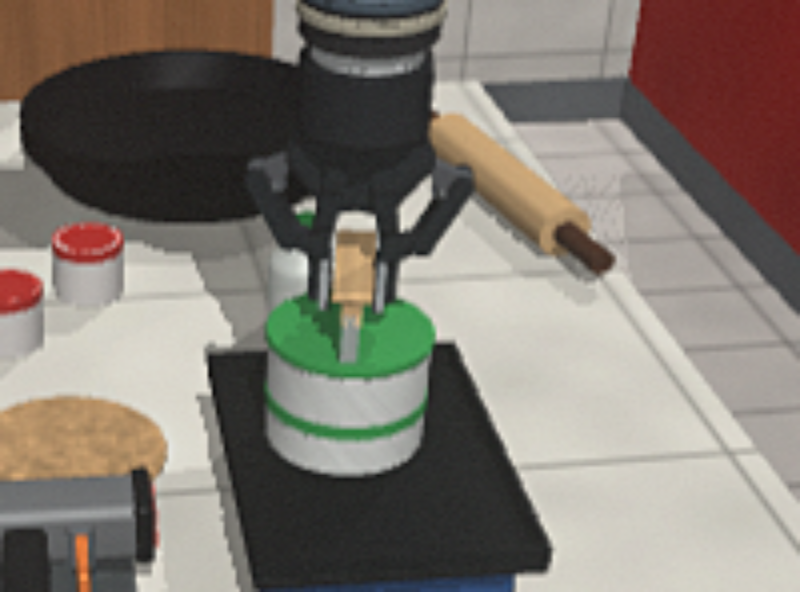

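At 26 mm opening the fingers straddle the cap, and their tips are well above the lid. I'll open a little, go 8 mm lower so the pads sit under the cap, and close on the web.

Request:
drive_tool --series '[{"fingers":0.1,"dx":0,"dy":0,"dz":0,"twist":0},{"fingers":0.1,"dx":0,"dy":0,"dz":4,"twist":0},{"fingers":0.1,"dx":0,"dy":0,"dz":5,"twist":0},{"fingers":0.5,"dx":0,"dy":0,"dz":0,"twist":0},{"fingers":1,"dx":0,"dy":0,"dz":0,"twist":0},{"fingers":1,"dx":0,"dy":0,"dz":0,"twist":0},{"fingers":1,"dx":0,"dy":0,"dz":0,"twist":0},{"fingers":1,"dx":0,"dy":0,"dz":0,"twist":0}]' --force 60

```text
time: 4.85
tcp_pos: [0.6461, 0.0134, 0.1691]
tcp_rot: [[0.973, -0.232, -0.001], [-0.232, -0.973, 0.0], [-0.001, 0.0, -1.0]]
wrist_force: [-0.4, -0.4, -5.2]
grip_width: 0.0202
```

Request:
drive_tool --series '[{"fingers":1,"dx":0,"dy":0,"dz":0,"twist":0},{"fingers":1,"dx":0,"dy":0,"dz":0,"twist":0}]'

```text
time: 5.1
tcp_pos: [0.6462, 0.0134, 0.1693]
tcp_rot: [[0.973, -0.232, -0.0], [-0.232, -0.973, 0.0], [-0.0, -0.0, -1.0]]
wrist_force: [0.1, -0.0, -5.5]
grip_width: 0.0199
```

```bash
python3 - <<'E'
from h import *
shot('wrist','w3');shot('side','s3')
p=cv2.imread('pics/s3.png')[130:220,300:400];cv2.imwrite('pics/s3z.png',cv2.resize(p,None,fx=6,fy=6,interpolation=2))
E
```

```text
(no output)
```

View pics/w3.png

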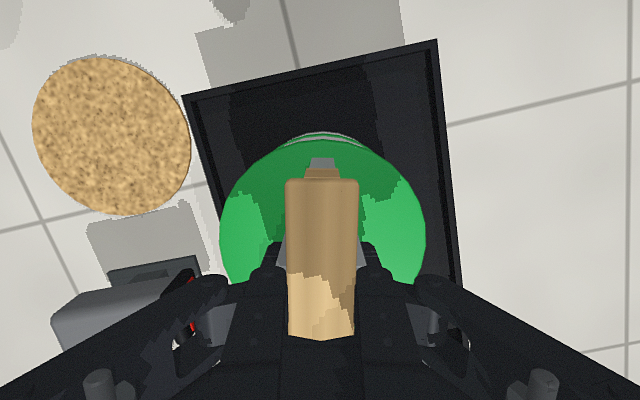

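View pics/s3z.png

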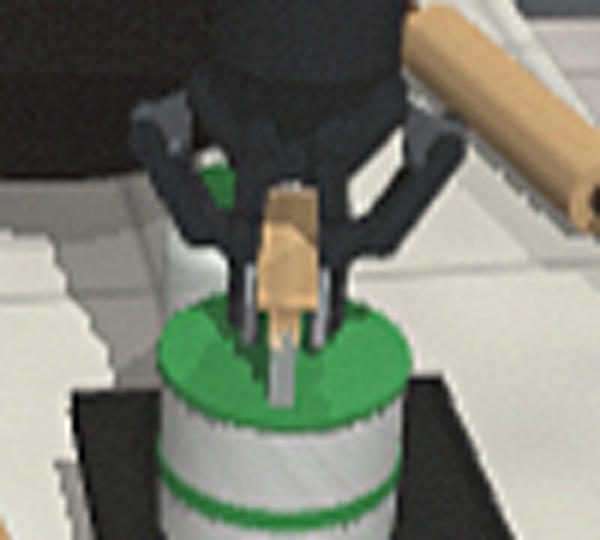

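The fingers have closed to 20 mm, hooked under the cap's edge. The wrist already carries about 5.5 N, close to the canister's weight. I'll lift gently and check.

Request:
drive_tool --series '[{"fingers":1,"dx":0,"dy":0,"dz":-4,"twist":0},{"fingers":1,"dx":0,"dy":0,"dz":-4,"twist":0},{"fingers":1,"dx":0,"dy":0,"dz":-4,"twist":0},{"fingers":1,"dx":0,"dy":0,"dz":0,"twist":0},{"fingers":1,"dx":0,"dy":0,"dz":0,"twist":0}]'

```text
time: 5.82
tcp_pos: [0.6462, 0.0134, 0.1813]
tcp_rot: [[0.973, -0.232, -0.0], [-0.232, -0.973, 0.0], [-0.0, -0.0, -1.0]]
wrist_force: [-0.4, 0.0, -5.3]
grip_width: 0.0197
```

```bash
python3 - <<'E'
from h import *
p,d=shot('wrist','w4');shot('side','s4')
s=read_state();W=pts('wrist',d,s['tcp_pos'],s['tcp_rot']);X,Y,Z=[W[...,i] for i in range(3)]
g=masks(p)['green']&(d>0)&(Z>.1); print('lid',np.median(W[g],0),np.percentile(Z[g],[5,95]))
p=cv2.imread('pics/s4.png')[130:270,280:420];cv2.imwrite('pics/s4z.png',cv2.resize(p,None,fx=4,fy=4,interpolation=2))
E
```

```text
lid [0.65824129 0.03323113 0.15817907] [0.15667779 0.15941956]
```

View pics/s4z.png

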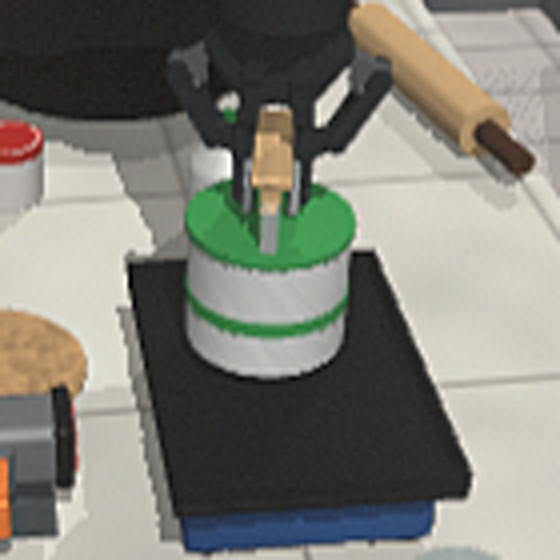

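Held level: lid z rose 12 mm with the tool. Next I carry it over the mat.

Request:
drive_tool --series '[{"fingers":1,"dx":0,"dy":0,"dz":-8,"twist":0},{"fingers":1,"dx":0,"dy":0,"dz":-9,"twist":0},{"fingers":1,"dx":-10,"dy":-2,"dz":0,"twist":0},{"fingers":1,"dx":-20,"dy":-4,"dz":0,"twist":0},{"fingers":1,"dx":-30,"dy":-6,"dz":0,"twist":0},{"fingers":1,"dx":-35,"dy":-7,"dz":0,"twist":0},{"fingers":1,"dx":-35,"dy":-7,"dz":0,"twist":0},{"fingers":1,"dx":-30,"dy":-6,"dz":0,"twist":0},{"fingers":1,"dx":-20,"dy":-4,"dz":0,"twist":0},{"fingers":1,"dx":-8,"dy":-2,"dz":0,"twist":0}]'

```text
time: 7.18
tcp_pos: [0.4713, 0.0944, 0.1986]
tcp_rot: [[0.973, -0.231, 0.001], [-0.231, -0.973, 0.0], [0.0, -0.0, -1.0]]
wrist_force: [0.2, 0.1, -5.0]
grip_width: 0.0198
```

Request:
drive_tool --series '[{"fingers":1,"dx":0,"dy":0,"dz":12,"twist":0},{"fingers":1,"dx":0,"dy":0,"dz":15,"twist":0},{"fingers":1,"dx":0,"dy":0,"dz":15,"twist":0},{"fingers":1,"dx":0,"dy":0,"dz":15,"twist":0},{"fingers":1,"dx":0,"dy":0,"dz":10,"twist":0},{"fingers":1,"dx":0,"dy":0,"dz":5,"twist":0},{"fingers":1,"dx":0,"dy":0,"dz":0,"twist":0},{"fingers":1,"dx":0,"dy":0,"dz":0,"twist":0}]'

```text
time: 8.18
tcp_pos: [0.4726, 0.094, 0.1267]
tcp_rot: [[0.973, -0.232, 0.001], [-0.232, -0.973, 0.0], [0.001, -0.0, -1.0]]
wrist_force: [0.3, 0.2, -4.6]
grip_width: 0.0196
```

```bash
python3 - <<'E'
from h import *
np.set_printoptions(precision=4,suppress=True)
p,d=shot('wrist','w5');shot('side','s5')
s=read_state();W=pts('wrist',d,s['tcp_pos'],s['tcp_rot']);X,Y,Z=[W[...,i] for i in range(3)]
g=masks(p)['green']&(d>0)&(Z<.13)&(Z>.07); print(s['tcp_pos'],'lid',np.median(W[g],0),np.percentile(Z[g],[5,95]))
p=cv2.imread('pics/s5.png')[130:270,220:360];cv2.imwrite('pics/s5z.png',cv2.resize(p,None,fx=4,fy=4,interpolation=2))
E
```

```text
[0.4725 0.094  0.1268] lid [0.4846 0.1136 0.104 ] [0.1026 0.1051]
```

View pics/s5z.png

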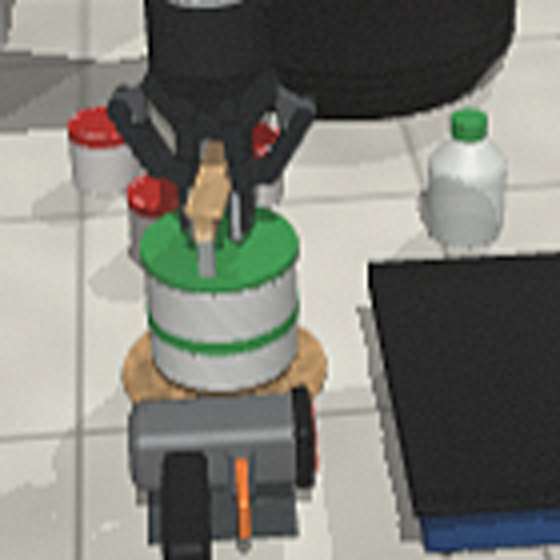

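View pics/w5.png

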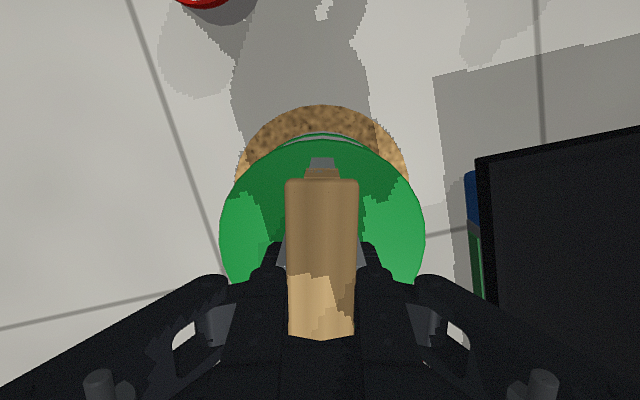

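The lid is at about 0.105 and must end at 0.093, so another 12 mm or so down.

Request:
drive_tool --series '[{"fingers":1,"dx":0,"dy":0,"dz":5,"twist":0},{"fingers":1,"dx":0,"dy":0,"dz":4,"twist":0},{"fingers":1,"dx":0,"dy":0,"dz":1.5,"twist":0},{"fingers":1,"dx":0,"dy":0,"dz":1.5,"twist":0},{"fingers":1,"dx":0,"dy":0,"dz":0,"twist":0}]'

```text
time: 8.9
tcp_pos: [0.4721, 0.0939, 0.1142]
tcp_rot: [[0.973, -0.232, -0.0], [-0.232, -0.973, 0.0], [-0.0, -0.0, -1.0]]
wrist_force: [0.1, 0.3, -5.2]
grip_width: 0.0199
```

Request:
drive_tool --series '[{"fingers":1,"dx":0,"dy":0,"dz":1,"twist":0},{"fingers":1,"dx":0,"dy":0,"dz":1,"twist":0},{"fingers":1,"dx":0,"dy":0,"dz":0,"twist":0}]'

```text
time: 9.28
tcp_pos: [0.4733, 0.0942, 0.1133]
tcp_rot: [[0.973, -0.232, 0.003], [-0.232, -0.973, 0.001], [0.002, -0.001, -1.0]]
wrist_force: [1.5, 0.1, 5.4]
grip_width: 0.0197
```

Request:
drive_tool --series '[{"fingers":0.3,"dx":0,"dy":0,"dz":0,"twist":0},{"fingers":-0.2,"dx":0,"dy":0,"dz":0,"twist":0},{"fingers":-0.5,"dx":0,"dy":0,"dz":0,"twist":0},{"fingers":-0.8,"dx":0,"dy":0,"dz":0,"twist":0},{"fingers":-1,"dx":0,"dy":0,"dz":-10,"twist":0},{"fingers":-1,"dx":0,"dy":0,"dz":-30,"twist":0},{"fingers":-1,"dx":0,"dy":0,"dz":-40,"twist":0},{"fingers":-1,"dx":0,"dy":0,"dz":-40,"twist":0},{"fingers":-1,"dx":0,"dy":0,"dz":0,"twist":0},{"fingers":-1,"dx":0,"dy":0,"dz":0,"twist":0}]'

```text
time: 10.52
tcp_pos: [0.472, 0.0939, 0.2323]
tcp_rot: [[0.973, -0.232, 0.0], [-0.232, -0.973, 0.0], [0.0, -0.0, -1.0]]
wrist_force: [-0.1, 0.6, -0.4]
grip_width: 0.0853
```

```bash
cat >> h.py <<'E'
def look(n,tag):
    p,d=shot(n,tag); z=np.load(f'pics/{tag}.npz'); W=pts(n,d,z['pos'],z['rot']); return p,d,W,masks(p)
def tins(n,tag):
    p,d,W,M=look(n,tag)
    for i,s,c,mm in blobs(M['red']&(d>0)&(W[...,0]<.9)&(W[...,2]<.13)&(W[...,2]>.0),60):
        P=W[mm]; zz=np.median(P[:,2]); pk=P[abs(P[:,2]-zz)<.006]
        hull=cv2.convexHull((pk[:,:2]*1000).astype(np.float32)); (cx,cy),r=cv2.minEnclosingCircle(hull)
        print(n,'red px',c.round(),'A',s[4],'z',round(zz,4),'circ',round(cx,1),round(cy,1),'r',round(r,1),'mean',(pk.mean(0)*1000).round(1))
    return p,d,W,M
E
python3 - <<'E'
from h import *
np.set_printoptions(precision=4,suppress=True)
p,d,W,M=tins('wrist','w6'); X,Y,Z=[W[...,i] for i in range(3)]
g=(d>0)&(Z>.083)&(Z<.1)&(abs(X-.47)<.08)&(abs(Y-.09)<.08)
P=W[g];print('lid',cv2.minEnclosingCircle((P[:,:2]*1000).astype(np.float32)),np.percentile(P[:,2],[5,50,95]))
g=M['wood']&(Z<.012)&(d>0)&(abs(X-.47)<.09)&(abs(Y-.09)<.09)
P=W[g];print('mat',cv2.minEnclosingCircle((P[:,:2]*1000).astype(np.float32)))
tins('side','s6'); print(read_state()['q'])
E
```

```text
wrist red px [241.  18.] A 2149 z 0.0516 circ 438.4 254.7 r 28.0 mean [436.4 246.3  51.6]
lid ((471.53668212890625, 94.62504577636719), 51.94038772583008) [0.0892 0.0905 0.0918]
mat ((471.3337097167969, 93.82221984863281), 69.70437622070312)
side red px [178. 120.] A 545 z 0.1224 circ 163.2 576.9 r 101.1 mean [170.9 568.4 122.3]
side red px [245. 161.] A 122 z 0.0502 circ 393.8 367.2 r 31.7 mean [394.3 362.7  50.1]
side red px [281. 165.] A 104 z 0.0506 circ 508.7 323.5 r 29.9 mean [508.6 323.3  50.2]
side red px [260. 178.] A 149 z 0.0504 circ 440.4 251.1 r 30.1 mean [439.4 249.1  50.3]
[ 0.1963  0.1704 -0.1449  1.2571  0.0001  2.0011]
```

View pics/w6.png

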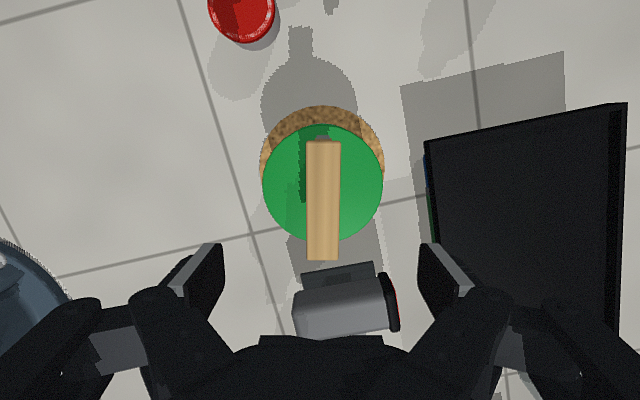

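View pics/s6.png

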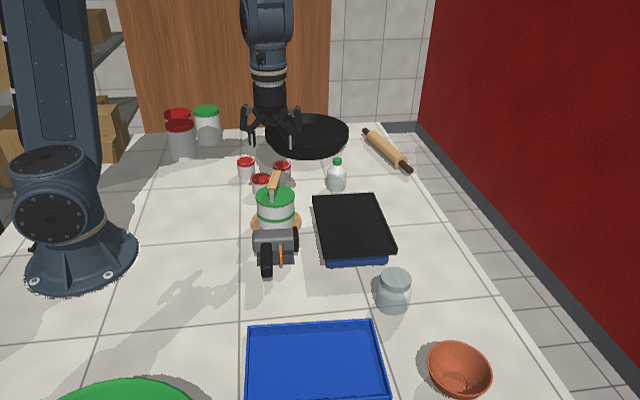

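The canister's lid is at (0.4715, 0.0946), against a mat centre of (0.4713, 0.0938). It's upright and fully on the mat. Next, pan geometry; then tin B.

```bash
python3 - <<'E'
from h import *
np.set_printoptions(precision=4,suppress=True)
for uv in((276.3,112),(377,112.5),(276.3,183),(377,183.3)): print(ray('top',uv,.072))
z=np.load('pics/s6.npz');W=pts('side',z['d']);X,Y,Z=[W[...,i] for i in range(3)]
m=(z['p'].max(2)<75)&(Z>.052)&(Z<.078)&(X>.52)&(X<.8)&(abs(Y)<.25)
P=W[m];print(cv2.minAreaRect((P[:,:2]*1000).astype(np.float32)),np.median(P,0))
E
```

```text
[0.7386 0.1005 0.072 ]
[ 0.7325 -0.1374  0.072 ]
[0.5705 0.1035 0.072 ]
[ 0.5645 -0.1323  0.072 ]
((654.0527954101562, -18.146514892578125), (245.09080505371094, 170.36163330078125), 88.43077850341797) [ 0.6546 -0.0332  0.0589]
```

Request:
drive_tool --series '[{"fingers":-1,"dx":0,"dy":0,"dz":-10,"twist":-0.117},{"fingers":-1,"dx":0,"dy":0,"dz":0,"twist":-0.117},{"fingers":-1,"dx":-8,"dy":-40,"dz":0,"twist":0},{"fingers":-1,"dx":-8,"dy":-40,"dz":0,"twist":0},{"fingers":-1,"dx":-8,"dy":-40,"dz":0,"twist":0},{"fingers":-1,"dx":-8,"dy":-40,"dz":0,"twist":0},{"fingers":-1,"dx":0,"dy":0,"dz":0,"twist":0},{"fingers":-1,"dx":0,"dy":0,"dz":0,"twist":0}]'

```text
time: 11.62
tcp_pos: [0.4397, 0.2536, 0.2416]
tcp_rot: [[1.0, 0.001, -0.001], [0.001, -1.0, -0.001], [-0.001, 0.001, -1.0]]
wrist_force: [0.3, 0.3, -0.9]
grip_width: 0.0855
```

```bash
python3 - <<'E'
from h import *
tins('wrist','w7');s=read_state();print(s['tcp_pos'],s['tcp_rot'][:,0])
E
```

```text
wrist red px [271.  49.] A 2859 z 0.0517 circ 393.9 370.3 r 28.4 mean [393.4 370.8  51.7]
wrist red px [395.  96.] A 2452 z 0.0518 circ 506.7 329.8 r 28.3 mean [506.7 330.   51.8]
wrist red px [322. 173.] A 1931 z 0.0517 circ 438.7 256.1 r 28.3 mean [438.8 256.9  51.7]
[0.43996884 0.25322669 0.24176409] [ 9.99999391e-01 -2.39509564e-04 -1.07698833e-03]
```

Pan centre is (0.653, −0.017), yaw −1.5°, so I'll place tins at y = −0.092, −0.017 and +0.058. Now grasping tin B at (0.4387, 0.2561).

Request:
drive_tool --series '[{"fingers":-1,"dx":-1,"dy":-3,"dz":50,"twist":0},{"fingers":-1,"dx":0,"dy":0,"dz":50,"twist":0},{"fingers":-1,"dx":0,"dy":0,"dz":50,"twist":0},{"fingers":-1,"dx":0,"dy":0,"dz":40,"twist":0},{"fingers":-1,"dx":0,"dy":0,"dz":22,"twist":0},{"fingers":-0.4,"dx":0,"dy":0,"dz":0,"twist":0},{"fingers":1,"dx":0,"dy":0,"dz":0,"twist":0},{"fingers":1,"dx":0,"dy":0,"dz":0,"twist":0},{"fingers":1,"dx":0,"dy":0,"dz":0,"twist":0}]' --force 50

```text
time: 12.8
tcp_pos: [0.4397, 0.2571, 0.0313]
tcp_rot: [[1.0, -0.0, 0.001], [-0.0, -1.0, 0.001], [0.001, -0.001, -1.0]]
wrist_force: [0.0, -1.4, 4.7]
grip_width: 0.0548
```

Request:
drive_tool --series '[{"fingers":1,"dx":0,"dy":0,"dz":-20,"twist":0},{"fingers":1,"dx":0,"dy":0,"dz":-50,"twist":0},{"fingers":1,"dx":0,"dy":0,"dz":-50,"twist":0},{"fingers":1,"dx":0,"dy":0,"dz":-50,"twist":0},{"fingers":1,"dx":0,"dy":0,"dz":0,"twist":0}]'

```text
time: 13.42
tcp_pos: [0.4409, 0.258, 0.2042]
tcp_rot: [[1.0, 0.0, 0.006], [0.0, -1.0, 0.004], [0.006, -0.004, -1.0]]
wrist_force: [-0.1, 0.9, -3.3]
grip_width: 0.0544
```

Request:
drive_tool --series '[{"fingers":1,"dx":20,"dy":30,"dz":0,"twist":0},{"fingers":1,"dx":25,"dy":40,"dz":0,"twist":0},{"fingers":1,"dx":25,"dy":40,"dz":0,"twist":0},{"fingers":1,"dx":25,"dy":40,"dz":0,"twist":0},{"fingers":1,"dx":25,"dy":40,"dz":0,"twist":0},{"fingers":1,"dx":25,"dy":45,"dz":0,"twist":0},{"fingers":1,"dx":25,"dy":45,"dz":0,"twist":0},{"fingers":1,"dx":22,"dy":40,"dz":0,"twist":0},{"fingers":1,"dx":20,"dy":29,"dz":0,"twist":0},{"fingers":1,"dx":0,"dy":0,"dz":0,"twist":0}]'

```text
time: 14.68
tcp_pos: [0.6515, -0.0942, 0.1979]
tcp_rot: [[1.0, -0.003, -0.002], [-0.003, -1.0, 0.0], [-0.002, -0.0, -1.0]]
wrist_force: [-0.3, 0.1, -4.0]
grip_width: 0.0544
```

Request:
drive_tool --series '[{"fingers":1,"dx":0,"dy":0,"dz":40,"twist":0},{"fingers":1,"dx":0,"dy":0,"dz":35,"twist":0},{"fingers":1,"dx":0,"dy":0,"dz":20,"twist":0},{"fingers":1,"dx":0,"dy":0,"dz":10,"twist":0},{"fingers":1,"dx":0,"dy":0,"dz":0,"twist":0},{"fingers":1,"dx":0,"dy":0,"dz":0,"twist":0}]'

```text
time: 15.42
tcp_pos: [0.6516, -0.0919, 0.0962]
tcp_rot: [[1.0, 0.0, 0.001], [0.0, -1.0, -0.0], [0.001, 0.0, -1.0]]
wrist_force: [-0.0, 0.3, -2.5]
grip_width: 0.0544
```

Request:
drive_tool --series '[{"fingers":1,"dx":0,"dy":0,"dz":3,"twist":0},{"fingers":1,"dx":0,"dy":0,"dz":1,"twist":0},{"fingers":1,"dx":0,"dy":0,"dz":1,"twist":0},{"fingers":1,"dx":0,"dy":0,"dz":0,"twist":0}]'

```text
time: 15.92
tcp_pos: [0.6513, -0.0921, 0.0913]
tcp_rot: [[1.0, -0.0, 0.001], [-0.0, -1.0, -0.0], [0.001, 0.0, -1.0]]
wrist_force: [-3.1, 1.2, 5.0]
grip_width: 0.0547
```

In contact with the pan floor. Release, rise, and go to tin A.

Request:
drive_tool --series '[{"fingers":-0.5,"dx":0,"dy":0,"dz":0,"twist":0},{"fingers":-1,"dx":0,"dy":0,"dz":0,"twist":0},{"fingers":-1,"dx":0,"dy":0,"dz":0,"twist":0},{"fingers":-1,"dx":0,"dy":0,"dz":-30,"twist":0},{"fingers":-1,"dx":0,"dy":0,"dz":-60,"twist":0},{"fingers":-1,"dx":0,"dy":0,"dz":-60,"twist":0},{"fingers":-1,"dx":0,"dy":0,"dz":0,"twist":0}]'

```text
time: 16.8
tcp_pos: [0.6532, -0.0924, 0.2459]
tcp_rot: [[1.0, -0.0, 0.009], [-0.0, -1.0, -0.001], [0.009, 0.001, -1.0]]
wrist_force: [-0.6, 0.3, -0.2]
grip_width: 0.0853
```

Request:
drive_tool --series '[{"fingers":-1,"dx":-14.5,"dy":-42,"dz":0,"twist":0},{"fingers":-1,"dx":-14.5,"dy":-42,"dz":0,"twist":0},{"fingers":-1,"dx":-14.5,"dy":-42,"dz":0,"twist":0},{"fingers":-1,"dx":-14.5,"dy":-42,"dz":0,"twist":0},{"fingers":-1,"dx":-14.5,"dy":-42,"dz":0,"twist":0},{"fingers":-1,"dx":-14.5,"dy":-42,"dz":0,"twist":0},{"fingers":-1,"dx":-14.5,"dy":-42,"dz":0,"twist":0},{"fingers":-1,"dx":-14.5,"dy":-42,"dz":0,"twist":0},{"fingers":-1,"dx":-14.5,"dy":-42,"dz":0,"twist":0},{"fingers":-1,"dx":-14,"dy":-42,"dz":0,"twist":0}]'

```text
time: 18.05
tcp_pos: [0.5058, 0.3291, 0.2395]
tcp_rot: [[1.0, -0.0, -0.001], [-0.0, -1.0, -0.001], [-0.001, 0.001, -1.0]]
wrist_force: [1.0, -0.4, -0.2]
grip_width: 0.0853
```

Request:
drive_tool --series '[{"fingers":-1,"dx":0,"dy":0,"dz":0,"twist":0},{"fingers":-1,"dx":0,"dy":0,"dz":0,"twist":0}]'

```text
time: 18.3
tcp_pos: [0.5065, 0.3275, 0.2397]
tcp_rot: [[1.0, 0.001, -0.001], [0.001, -1.0, -0.001], [-0.001, 0.001, -1.0]]
wrist_force: [0.2, 0.1, 0.6]
grip_width: 0.0855
```

```bash
python3 - <<'E'
from h import *
tins('wrist','w8');tins('top','t8');s=read_state();print(s['tcp_pos'],s['tcp_rot'][:,0])
E
```

```text
wrist red px [205. 132.] A 2554 z 0.0516 circ 393.9 370.1 r 28.2 mean [394.1 370.8  51.6]
wrist red px [323. 174.] A 2370 z 0.0516 circ 506.8 329.7 r 28.2 mean [506.9 330.5  51.6]
top red px [360. 144.] A 446 z 0.1116 circ 649.6 -93.3 r 28.1 mean [649.4 -91.3 111.7]
top red px [183. 212.] A 300 z 0.0522 circ 506.1 327.3 r 26.2 mean [508.1 327.2  52.2]
top red px [165. 260.] A 270 z 0.0522 circ 394.7 369.3 r 25.7 mean [395.9 370.5  52.2]
[0.50692767 0.32687596 0.24004558] [ 9.99999364e-01 -1.04916256e-03 -4.13135916e-04]
```

View pics/t8.png

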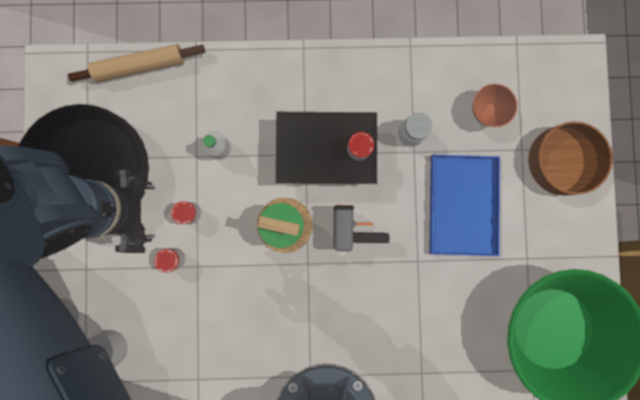

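The pan tin stands at (0.650, −0.092), lid z 0.112 (expected). Grasping tin A.

Request:
drive_tool --series '[{"fingers":-1,"dx":0,"dy":-3,"dz":50,"twist":0},{"fingers":-1,"dx":0,"dy":0,"dz":50,"twist":0},{"fingers":-1,"dx":0,"dy":0,"dz":50,"twist":0},{"fingers":-1,"dx":0,"dy":0,"dz":38,"twist":0},{"fingers":-1,"dx":0,"dy":0,"dz":21,"twist":0},{"fingers":-0.4,"dx":0,"dy":0,"dz":0,"twist":0},{"fingers":1,"dx":0,"dy":0,"dz":0,"twist":0},{"fingers":1,"dx":0,"dy":0,"dz":0,"twist":0},{"fingers":1,"dx":0,"dy":0,"dz":0,"twist":0}]'

```text
time: 19.52
tcp_pos: [0.5073, 0.3311, 0.0325]
tcp_rot: [[1.0, -0.0, 0.002], [-0.0, -1.0, 0.001], [0.002, -0.001, -1.0]]
wrist_force: [1.0, -1.9, 4.3]
grip_width: 0.0542
```

Request:
drive_tool --series '[{"fingers":1,"dx":0,"dy":0,"dz":-20,"twist":0},{"fingers":1,"dx":0,"dy":0,"dz":-50,"twist":0},{"fingers":1,"dx":0,"dy":0,"dz":-50,"twist":0},{"fingers":1,"dx":0,"dy":0,"dz":-50,"twist":0},{"fingers":1,"dx":0,"dy":0,"dz":0,"twist":0}]'

```text
time: 20.15
tcp_pos: [0.5083, 0.3321, 0.2059]
tcp_rot: [[1.0, 0.0, 0.006], [0.0, -1.0, 0.004], [0.006, -0.004, -1.0]]
wrist_force: [0.1, -0.2, -2.9]
grip_width: 0.0547
```

Request:
drive_tool --series '[{"fingers":1,"dx":12,"dy":30,"dz":0,"twist":0},{"fingers":1,"dx":16,"dy":40,"dz":0,"twist":0},{"fingers":1,"dx":17,"dy":40,"dz":0,"twist":0},{"fingers":1,"dx":17,"dy":40,"dz":0,"twist":0},{"fingers":1,"dx":17,"dy":40,"dz":0,"twist":0},{"fingers":1,"dx":18,"dy":45,"dz":0,"twist":0},{"fingers":1,"dx":18,"dy":45,"dz":0,"twist":0},{"fingers":1,"dx":17,"dy":40,"dz":0,"twist":0},{"fingers":1,"dx":14,"dy":28,"dz":0,"twist":0},{"fingers":1,"dx":0,"dy":0,"dz":0,"twist":0}]'

```text
time: 21.4
tcp_pos: [0.6528, -0.0191, 0.1996]
tcp_rot: [[1.0, -0.003, -0.002], [-0.003, -1.0, -0.0], [-0.002, 0.0, -1.0]]
wrist_force: [-0.7, 0.8, -2.8]
grip_width: 0.0545
```

Request:
drive_tool --series '[{"fingers":1,"dx":0,"dy":0,"dz":40,"twist":0},{"fingers":1,"dx":0,"dy":0,"dz":35,"twist":0},{"fingers":1,"dx":0,"dy":0,"dz":20,"twist":0},{"fingers":1,"dx":0,"dy":0,"dz":10,"twist":0},{"fingers":1,"dx":0,"dy":0,"dz":0,"twist":0},{"fingers":1,"dx":0,"dy":0,"dz":0,"twist":0}]'

```text
time: 22.15
tcp_pos: [0.6531, -0.0168, 0.0973]
tcp_rot: [[1.0, 0.0, 0.001], [0.0, -1.0, 0.0], [0.001, -0.0, -1.0]]
wrist_force: [0.7, 1.6, -1.3]
grip_width: 0.0546
```

Request:
drive_tool --series '[{"fingers":1,"dx":0,"dy":0,"dz":3,"twist":0},{"fingers":1,"dx":0,"dy":0,"dz":1,"twist":0},{"fingers":1,"dx":0,"dy":0,"dz":1,"twist":0},{"fingers":1,"dx":0,"dy":0,"dz":0,"twist":0}]'

```text
time: 22.65
tcp_pos: [0.6528, -0.0171, 0.0925]
tcp_rot: [[1.0, -0.0, 0.001], [-0.0, -1.0, 0.0], [0.001, -0.0, -1.0]]
wrist_force: [-1.5, 1.7, 7.2]
grip_width: 0.0545
```

Request:
drive_tool --series '[{"fingers":-0.5,"dx":0,"dy":0,"dz":0,"twist":0},{"fingers":-1,"dx":0,"dy":0,"dz":0,"twist":0},{"fingers":-1,"dx":0,"dy":0,"dz":0,"twist":0},{"fingers":-1,"dx":0,"dy":0,"dz":-30,"twist":0},{"fingers":-1,"dx":0,"dy":0,"dz":-60,"twist":0},{"fingers":-1,"dx":0,"dy":0,"dz":-60,"twist":0},{"fingers":-1,"dx":0,"dy":0,"dz":0,"twist":0}]'

```text
time: 23.52
tcp_pos: [0.6548, -0.0172, 0.2469]
tcp_rot: [[1.0, -0.0, 0.009], [-0.0, -1.0, -0.0], [0.009, 0.0, -1.0]]
wrist_force: [-0.5, -0.0, -0.9]
grip_width: 0.0855
```

Request:
drive_tool --series '[{"fingers":-1,"dx":-26,"dy":-38.5,"dz":0,"twist":0},{"fingers":-1,"dx":-26,"dy":-38.5,"dz":0,"twist":0},{"fingers":-1,"dx":-26,"dy":-38.5,"dz":0,"twist":0},{"fingers":-1,"dx":-26,"dy":-38.5,"dz":0,"twist":0},{"fingers":-1,"dx":-26,"dy":-38.5,"dz":0,"twist":0},{"fingers":-1,"dx":-26,"dy":-38.5,"dz":0,"twist":0},{"fingers":-1,"dx":-26,"dy":-38.5,"dz":0,"twist":0},{"fingers":-1,"dx":-26,"dy":-38.5,"dz":0,"twist":0},{"fingers":-1,"dx":-26,"dy":-38.5,"dz":0,"twist":0},{"fingers":-1,"dx":-25,"dy":-38.5,"dz":0,"twist":0}]'

```text
time: 24.78
tcp_pos: [0.3924, 0.3688, 0.2406]
tcp_rot: [[1.0, -0.0, -0.001], [-0.0, -1.0, -0.001], [-0.001, 0.001, -1.0]]
wrist_force: [-0.4, 0.2, 0.3]
grip_width: 0.0853
```

Request:
drive_tool --series '[{"fingers":-1,"dx":0,"dy":0,"dz":0,"twist":0},{"fingers":-1,"dx":0,"dy":0,"dz":0,"twist":0}]'

```text
time: 25.02
tcp_pos: [0.3935, 0.3676, 0.2407]
tcp_rot: [[1.0, 0.001, -0.001], [0.001, -1.0, -0.001], [-0.001, 0.001, -1.0]]
wrist_force: [-0.0, -0.5, -0.3]
grip_width: 0.0854
```

```bash
python3 - <<'E'
from h import *
tins('wrist','w9');tins('top','t9');s=read_state();print(s['tcp_pos'],s['tcp_rot'][:,0])
E
```

```text
wrist red px [32. 12.] A 740 z 0.124 circ 198.7 494.3 r 18.2 mean [197.8 495.5 124. ]
wrist red px [323. 173.] A 2297 z 0.0517 circ 393.8 370.2 r 28.3 mean [393.8 370.6  51.6]
top red px [328. 144.] A 255 z 0.1121 circ 655.2 -17.0 r 23.4 mean [652.5 -17.8 112. ]
top red px [360. 144.] A 447 z 0.1116 circ 649.9 -93.3 r 27.9 mean [649.5 -91.6 111.6]
top red px [165. 260.] A 269 z 0.0523 circ 394.4 369.3 r 26.4 mean [395.8 370.3  52.3]
top red px [ 79. 366.] A 1468 z 0.1248 circ 178.5 528.8 r 47.3 mean [181.1 528.5 124.8]
top red px [ 31. 378.] A 1403 z 0.125 circ 158.6 630.3 r 46.0 mean [159.3 630.1 125. ]
[0.39407858 0.36706975 0.24103865] [ 9.99999410e-01 -1.04439087e-03 -2.99038494e-04]
```

View pics/w9.png

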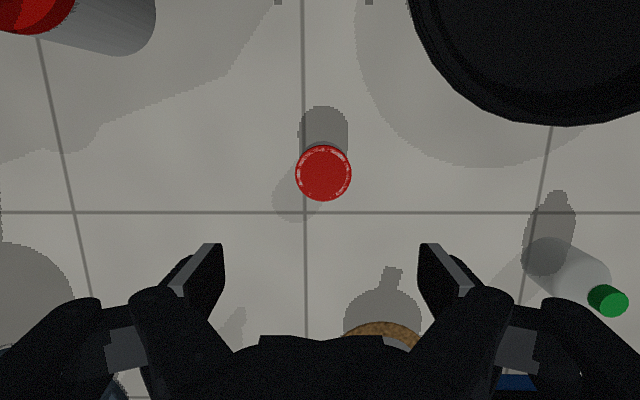

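Two tins stand in the pan. Tin C is at (0.3938, 0.3702), pixel (323,173), clear of everything. Grasping it.

Request:
drive_tool --series '[{"fingers":-1,"dx":0,"dy":-3,"dz":50,"twist":0},{"fingers":-1,"dx":0,"dy":0,"dz":50,"twist":0},{"fingers":-1,"dx":0,"dy":0,"dz":50,"twist":0},{"fingers":-1,"dx":0,"dy":0,"dz":39,"twist":0},{"fingers":-1,"dx":0,"dy":0,"dz":21,"twist":0},{"fingers":-0.4,"dx":0,"dy":0,"dz":0,"twist":0},{"fingers":1,"dx":0,"dy":0,"dz":0,"twist":0},{"fingers":1,"dx":0,"dy":0,"dz":0,"twist":0},{"fingers":1,"dx":0,"dy":0,"dz":0,"twist":0}]'

```text
time: 26.25
tcp_pos: [0.3943, 0.3712, 0.0323]
tcp_rot: [[1.0, -0.0, 0.001], [-0.0, -1.0, 0.001], [0.001, -0.001, -1.0]]
wrist_force: [0.2, -0.3, 3.8]
grip_width: 0.0542
```

Request:
drive_tool --series '[{"fingers":1,"dx":0,"dy":0,"dz":-20,"twist":0},{"fingers":1,"dx":0,"dy":0,"dz":-50,"twist":0},{"fingers":1,"dx":0,"dy":0,"dz":-50,"twist":0},{"fingers":1,"dx":0,"dy":0,"dz":-50,"twist":0},{"fingers":1,"dx":0,"dy":0,"dz":0,"twist":0}]'

```text
time: 26.88
tcp_pos: [0.395, 0.3723, 0.2055]
tcp_rot: [[1.0, 0.0, 0.005], [0.0, -1.0, 0.005], [0.005, -0.005, -1.0]]
wrist_force: [0.2, -0.1, -3.3]
grip_width: 0.0544
```

Request:
drive_tool --series '[{"fingers":1,"dx":20,"dy":24,"dz":0,"twist":0},{"fingers":1,"dx":30,"dy":36,"dz":0,"twist":0},{"fingers":1,"dx":30,"dy":36,"dz":0,"twist":0},{"fingers":1,"dx":30,"dy":36,"dz":0,"twist":0},{"fingers":1,"dx":32,"dy":39,"dz":0,"twist":0},{"fingers":1,"dx":32,"dy":40,"dz":0,"twist":0},{"fingers":1,"dx":32,"dy":40,"dz":0,"twist":0},{"fingers":1,"dx":30,"dy":36,"dz":0,"twist":0},{"fingers":1,"dx":22,"dy":26,"dz":0,"twist":0},{"fingers":1,"dx":0,"dy":0,"dz":0,"twist":0}]'

```text
time: 28.12
tcp_pos: [0.6523, 0.0558, 0.1993]
tcp_rot: [[1.0, -0.003, -0.002], [-0.003, -1.0, -0.0], [-0.002, 0.0, -1.0]]
wrist_force: [-0.4, 0.8, -1.9]
grip_width: 0.0545
```

Request:
drive_tool --series '[{"fingers":1,"dx":0,"dy":0,"dz":40,"twist":0},{"fingers":1,"dx":0,"dy":0,"dz":35,"twist":0},{"fingers":1,"dx":0,"dy":0,"dz":20,"twist":0},{"fingers":1,"dx":0,"dy":0,"dz":10,"twist":0},{"fingers":1,"dx":0,"dy":0,"dz":0,"twist":0},{"fingers":1,"dx":0,"dy":0,"dz":0,"twist":0}]'

```text
time: 28.88
tcp_pos: [0.6521, 0.0582, 0.0972]
tcp_rot: [[1.0, 0.0, 0.001], [0.0, -1.0, 0.0], [0.001, -0.0, -1.0]]
wrist_force: [0.0, 1.1, -1.5]
grip_width: 0.0546
```

Request:
drive_tool --series '[{"fingers":1,"dx":0,"dy":0,"dz":3,"twist":0},{"fingers":1,"dx":0,"dy":0,"dz":1,"twist":0},{"fingers":1,"dx":0,"dy":0,"dz":1,"twist":0},{"fingers":1,"dx":0,"dy":0,"dz":0,"twist":0}]'

```text
time: 29.38
tcp_pos: [0.6518, 0.0579, 0.0924]
tcp_rot: [[1.0, -0.0, 0.001], [-0.0, -1.0, 0.0], [0.001, -0.0, -1.0]]
wrist_force: [-3.4, -0.2, 5.3]
grip_width: 0.0545
```

Request:
drive_tool --series '[{"fingers":-0.5,"dx":0,"dy":0,"dz":0,"twist":0},{"fingers":-1,"dx":0,"dy":0,"dz":0,"twist":0},{"fingers":-1,"dx":0,"dy":0,"dz":0,"twist":0},{"fingers":-1,"dx":0,"dy":0,"dz":-30,"twist":0},{"fingers":-1,"dx":0,"dy":0,"dz":-60,"twist":0},{"fingers":-1,"dx":0,"dy":0,"dz":-60,"twist":0},{"fingers":-1,"dx":0,"dy":0,"dz":0,"twist":0}]'

```text
time: 30.25
tcp_pos: [0.6538, 0.0581, 0.2469]
tcp_rot: [[1.0, 0.0, 0.009], [0.0, -1.0, 0.001], [0.009, -0.001, -1.0]]
wrist_force: [-0.0, 0.2, 0.1]
grip_width: 0.0854
```

Request:
drive_tool --series '[{"fingers":-1,"dx":-35,"dy":29,"dz":0,"twist":0},{"fingers":-1,"dx":-35,"dy":29,"dz":0,"twist":0},{"fingers":-1,"dx":-35,"dy":29,"dz":0,"twist":0},{"fingers":-1,"dx":-35,"dy":29,"dz":0,"twist":0},{"fingers":-1,"dx":-35,"dy":29,"dz":0,"twist":0},{"fingers":-1,"dx":-34,"dy":28,"dz":0,"twist":0},{"fingers":-1,"dx":0,"dy":0,"dz":0,"twist":0},{"fingers":-1,"dx":0,"dy":0,"dz":0,"twist":0}]'

```text
time: 31.25
tcp_pos: [0.4429, -0.1151, 0.2411]
tcp_rot: [[1.0, -0.001, 0.0], [-0.001, -1.0, 0.0], [0.0, -0.0, -1.0]]
wrist_force: [-0.2, 0.3, -0.2]
grip_width: 0.0854
```

```bash
python3 - <<'E'
from h import *
p,d,W,M=tins('wrist','w10');tins('side','s10');tins('top','t10');s=read_state();print(s['tcp_pos'],s['tcp_rot'][:,0])
E
```

```text
wrist red px [604.  64.] A 4353 z 0.1118 circ 650.8 -17.4 r 29.1 mean [650.  -17.7 111.8]
wrist red px [582. 163.] A 3543 z 0.1117 circ 649.7 -91.9 r 29.1 mean [648.7 -91.2 111.7]
side red px [178. 120.] A 561 z 0.1223 circ 171.8 577.9 r 100.4 mean [171.3 567.  122.3]
side red px [344. 192.] A 219 z 0.1108 circ 651.2 53.8 r 30.1 mean [650.2  51.  110.5]
side red px [352. 208.] A 253 z 0.1108 circ 652.3 -20.4 r 29.8 mean [653.2 -24.3 110.6]
side red px [358. 226.] A 296 z 0.1109 circ 650.7 -94.4 r 29.4 mean [650.1 -98.7 110.7]
top red px [360. 144.] A 421 z 0.1117 circ 650.1 -93.1 r 27.7 mean [649.5 -91.5 111.8]
top red px [294. 145.] A 393 z 0.1118 circ 650.5 56.9 r 27.8 mean [651.   57.3 111.8]
top red px [328. 144.] A 249 z 0.1121 circ 653.0 -18.4 r 20.8 mean [652.1 -17.9 111.9]
top red px [ 55. 371.] A 3035 z 0.1248 circ 166.4 578.5 r 97.8 mean [170.8 578.8 124.9]
[ 0.44330863 -0.11459931  0.24095509] [ 9.99999458e-01  9.79308026e-04 -3.54001211e-04]
```

View pics/w10.png

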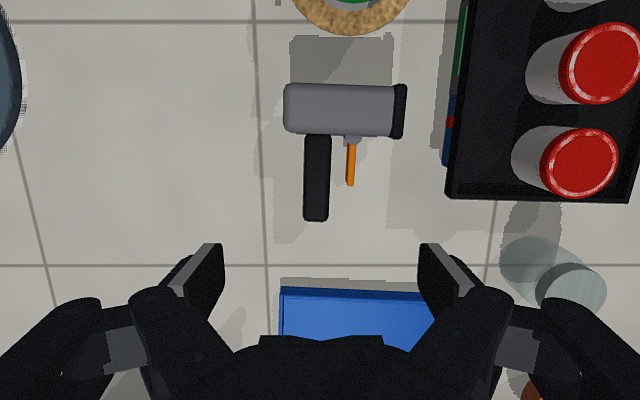

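View pics/s10.png

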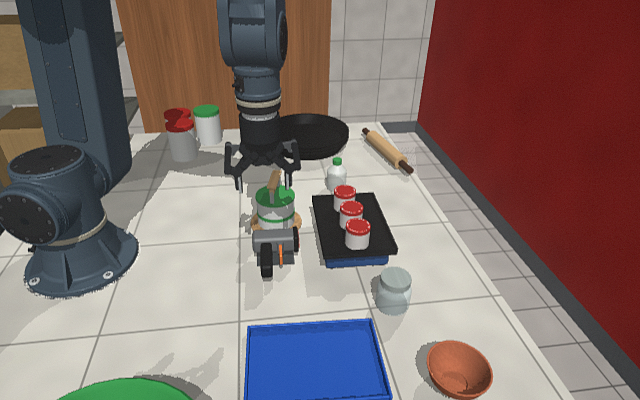

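All three tins are in the pan, lids at z 0.111. The wrist view shows the grip at about (317,178) and the trigger at (350,163). I'll measure both.

```bash
python3 - <<'E'
from h import *
np.set_printoptions(precision=4,suppress=True)
z=np.load('pics/w10.npz');p,d=z['p'],z['d'];W=pts('wrist',d,z['pos'],z['rot']);X,Y,Z=[W[...,i] for i in range(3)];V=p.max(2)
def rep(n,m):
    P=W[m]; print(n,m.sum(),'lo',np.percentile(P,1,axis=0),'hi',np.percentile(P,99,axis=0),cv2.minAreaRect((P[:,:2]*1000).astype(np.float32)))
b=(d>0)&(X>.4)&(X<.53)&(Y<-.0)&(Y>-.2)&(Z>.03)
v,u=np.mgrid[:400,:640]
rep('grip top',b&(u>295)&(u<335)&(v>140)&(v<228)&(Z>.062))
rep('trig',masks(p)['orange']&b)
rep('trig top',masks(p)['orange']&b&(Z>.06))
rep('head',b&(v<139)&(Z>.05)&(Z<.09))
E
```

```text
grip top 2140 lo [ 0.4241 -0.1557  0.0624] hi [ 0.4501 -0.0783  0.0694] ((436.9653015136719, -117.29110717773438), (78.9831771850586, 25.90403938293457), 87.87208557128906)
trig 121 lo [ 0.4665 -0.1208  0.0618] hi [ 0.4737 -0.0823  0.0654] ((470.1764831542969, -101.25300598144531), (39.318572998046875, 6.533334732055664), 87.88582611083984)
trig top 121 lo [ 0.4665 -0.1208  0.0618] hi [ 0.4737 -0.0823  0.0654] ((470.1764831542969, -101.25300598144531), (39.318572998046875, 6.533334732055664), 87.88582611083984)
head 6372 lo [ 0.4091 -0.0748  0.0657] hi [ 0.5135 -0.0288  0.0767] ((461.65673828125, -52.38665771484375), (48.95854949951172, 108.61024475097656), 88.75653839111328)
```

Squeeze point is about (0.4437, −0.107), scanner yaw −2°. Going down, then squeezing.

Request:
drive_tool --series '[{"fingers":-1,"dx":0,"dy":-7.5,"dz":40,"twist":0.035},{"fingers":-1,"dx":0,"dy":0,"dz":50,"twist":0},{"fingers":-1,"dx":0,"dy":0,"dz":50,"twist":0},{"fingers":-1,"dx":0,"dy":0,"dz":30,"twist":0},{"fingers":-1,"dx":0,"dy":0,"dz":21,"twist":0},{"fingers":-1,"dx":0,"dy":0,"dz":0,"twist":0},{"fingers":-1,"dx":0,"dy":0,"dz":0,"twist":0}]' --force 30

```text
time: 32.28
tcp_pos: [0.4434, -0.1074, 0.0508]
tcp_rot: [[0.999, -0.034, 0.0], [-0.034, -0.999, -0.0], [0.0, 0.0, -1.0]]
wrist_force: [-0.3, 0.1, 0.0]
grip_width: 0.0858
```

Request:
drive_tool --series '[{"fingers":-0.3,"dx":0,"dy":0,"dz":0,"twist":0},{"fingers":0.1,"dx":0,"dy":0,"dz":0,"twist":0},{"fingers":0.4,"dx":0,"dy":0,"dz":0,"twist":0},{"fingers":0.6,"dx":0,"dy":0,"dz":0,"twist":0},{"fingers":0.8,"dx":0,"dy":0,"dz":0,"twist":0},{"fingers":0.8,"dx":0,"dy":0,"dz":0,"twist":0},{"fingers":0.8,"dx":0,"dy":0,"dz":0,"twist":0},{"fingers":0.8,"dx":0,"dy":0,"dz":0,"twist":0}]'

```text
time: 33.28
tcp_pos: [0.4466, -0.1083, 0.0528]
tcp_rot: [[0.999, -0.035, 0.008], [-0.035, -0.999, -0.001], [0.008, 0.001, -1.0]]
wrist_force: [5.7, 1.1, 13.5]
grip_width: 0.0407
```

```bash
python3 - <<'E'
from h import *
shot('wrist','w11');shot('side','s11');
p=cv2.imread('pics/s11.png')[200:300,220:340];cv2.imwrite('pics/s11z.png',cv2.resize(p,None,fx=5,fy=5,interpolation=2))
E
```

```text
(no output)
```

View pics/s11z.png

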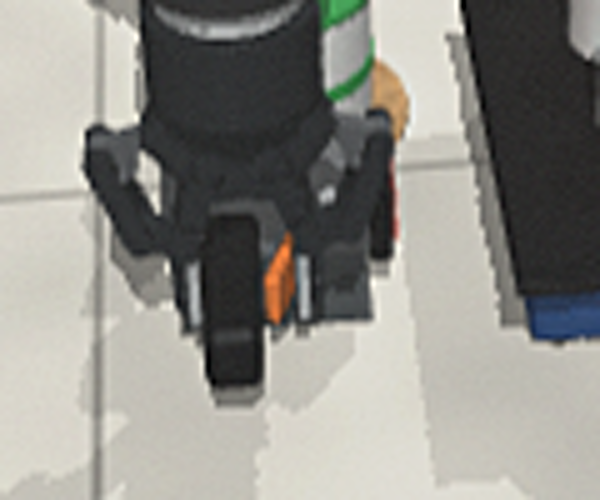

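View pics/w11.png

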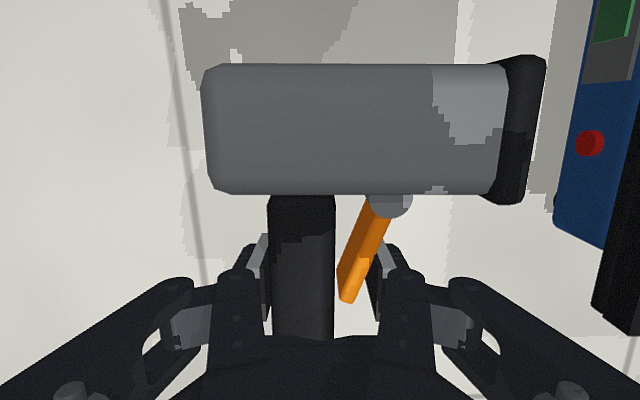

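The trigger is visibly swung in, about 0.35–0.4 rad in the picture, at 40.7 mm width. I'll squeeze harder to make sure it is against its stop.

Request:
drive_tool --series '[{"fingers":0.9,"dx":0,"dy":0,"dz":0,"twist":0},{"fingers":1,"dx":0,"dy":0,"dz":0,"twist":0},{"fingers":1,"dx":0,"dy":0,"dz":0,"twist":0},{"fingers":1,"dx":0,"dy":0,"dz":0,"twist":0}]' --force 50

```text
time: 33.88
tcp_pos: [0.4464, -0.1083, 0.053]
tcp_rot: [[0.999, -0.036, 0.008], [-0.036, -0.999, -0.001], [0.008, 0.001, -1.0]]
wrist_force: [4.0, -0.2, 15.6]
grip_width: 0.0403
```

```bash
python3 - <<'E'
from h import *
shot('wrist','w12')
for t in('w10','w11','w12'):
    z=np.load(f'pics/{t}.npz');p,d=z['p'],z['d'];W=pts('wrist',d,z['pos'],z['rot'])
    m=masks(p)['orange']&(d>0)&(W[...,2]>.055)&(W[...,2]<.08);P=W[m][:,:2]*1000
    k=max(blobs(m),key=lambda b:b[1][4])[3];P=W[k&m][:,:2]*1000
    vx,vy,_,_=cv2.fitLine(P.astype(np.float32),cv2.DIST_L2,0,.01,.01).ravel()
    print(t,m.sum(),'angle from y',np.arctan(vx/vy),P.mean(0),np.percentile(W[k&m][:,2],[5,95]))
E
```

```text
w10 121 angle from y 0.17683323 [ 470.59970055 -110.39082404] [0.06234956 0.06469046]
w11 949 angle from y 0.4264993 [460.82583858 -94.8291894 ] [0.05598158 0.064504  ]
w12 953 angle from y 0.46918896 [461.73257479 -94.09842068] [0.0558674  0.06448287]
```

Raising the force from 30 to 50 N moved the fingers only 0.4 mm, so the trigger is against its stop. Release and rise.

Request:
drive_tool --series '[{"fingers":0,"dx":0,"dy":0,"dz":0,"twist":0},{"fingers":-0.5,"dx":0,"dy":0,"dz":0,"twist":0},{"fingers":-1,"dx":0,"dy":0,"dz":0,"twist":0},{"fingers":-1,"dx":0,"dy":0,"dz":0,"twist":0},{"fingers":-1,"dx":0,"dy":0,"dz":0,"twist":0},{"fingers":-1,"dx":0,"dy":0,"dz":-50,"twist":-0.035},{"fingers":-1,"dx":0,"dy":0,"dz":-60,"twist":0},{"fingers":-1,"dx":0,"dy":0,"dz":-60,"twist":0},{"fingers":-1,"dx":0,"dy":0,"dz":-20,"twist":0},{"fingers":-1,"dx":0,"dy":0,"dz":0,"twist":0}]' --force 50

```text
time: 35.17
tcp_pos: [0.4433, -0.1078, 0.2416]
tcp_rot: [[1.0, -0.0, 0.003], [-0.0, -1.0, -0.001], [0.003, 0.001, -1.0]]
wrist_force: [-0.2, 0.4, 0.0]
grip_width: 0.0853
```

```bash
python3 - <<'E'
from h import *
tins('wrist','w13');tins('side','s13');tins('top','t13');s=read_state();print(s['tcp_pos'])
c=get_calibration('top')
z=np.load('pics/t0.npz') if 0 else np.load('pics/t13.npz')
W=pts('top',z['d']);p=z['p'].astype(int)
m=(p[:,:,2]>p[:,:,0]+40)&(abs(W[...,0]-.5)<.2)&(abs(W[...,1]+.36)<.13)
h=cv2.convexHull(np.argwhere(m)[:,::-1].astype(np.float32));r=cv2.minAreaRect(h);print(r,[ray('top',q,.012).round(3) for q in cv2.boxPoints(r)])
E
python3 -c "
import cv2
p=cv2.imread('pics/s13.png')[180:400,200:420];cv2.imwrite('pics/s13z.png',cv2.resize(p,None,fx=2.7,fy=2.7))"
```

```text
wrist red px [605.   3.] A 243 z 0.1091 circ 647.1 33.0 r 13.8 mean [645.6  30.9 108.8]
wrist red px [600.  74.] A 4115 z 0.1118 circ 651.1 -18.0 r 29.0 mean [650.4 -17.2 111.7]
wrist red px [578. 172.] A 3081 z 0.1118 circ 649.6 -92.3 r 29.1 mean [649.5 -91.9 111.7]
side red px [178. 120.] A 563 z 0.1223 circ 172.7 577.9 r 100.6 mean [171.6 566.6 122.3]
side red px [344. 192.] A 218 z 0.1109 circ 652.3 53.3 r 30.2 mean [650.3  50.9 110.7]
side red px [352. 208.] A 256 z 0.1108 circ 653.5 -22.2 r 31.2 mean [652.8 -24.4 110.5]
side red px [358. 226.] A 300 z 0.1109 circ 650.7 -95.4 r 29.7 mean [650.2 -99.  110.7]
top red px [328. 144.] A 251 z 0.112 circ 655.4 -18.8 r 23.1 mean [652.2 -17.9 112.1]
top red px [360. 144.] A 421 z 0.1118 circ 650.0 -93.4 r 28.0 mean [649.3 -91.4 111.9]
top red px [294. 145.] A 390 z 0.1118 circ 650.6 56.9 r 27.8 mean [651.1  57.4 111.9]
top red px [ 55. 371.] A 3051 z 0.1248 circ 171.1 579.6 r 98.0 mean [170.8 578.9 124.8]
[ 0.44197601 -0.10743218  0.23899379]
((465.0, 184.5), (59.0, 68.0), 90.0) [array([ 0.638, -0.28 ,  0.012]), array([ 0.634, -0.451,  0.012]), array([ 0.486, -0.444,  0.012]), array([ 0.49 , -0.274,  0.012])]
```

View pics/s13z.png

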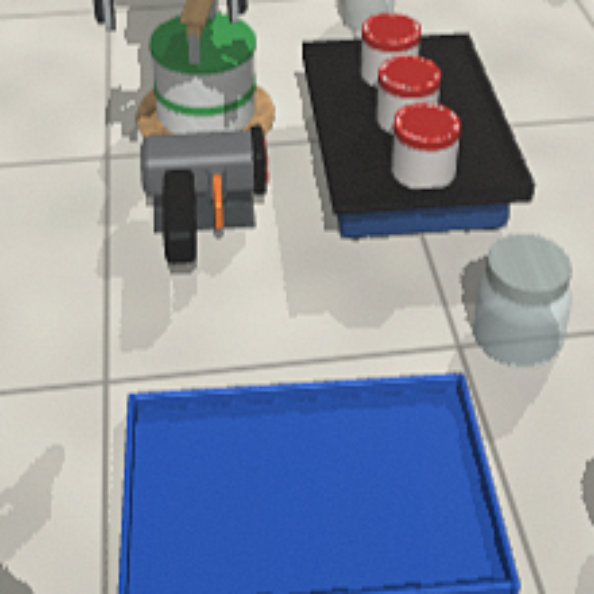

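View pics/w13.png

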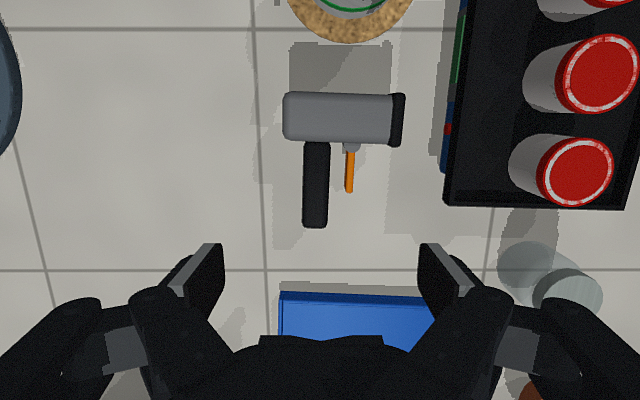

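The trigger has sprung back, and all three tins are still in the pan. Cross-checking the tray before I move on.

Request:
drive_tool --series '[{"fingers":-1,"dx":41,"dy":-3,"dz":0,"twist":0},{"fingers":-1,"dx":41,"dy":-3,"dz":0,"twist":0},{"fingers":-1,"dx":41,"dy":-3,"dz":0,"twist":0},{"fingers":-1,"dx":41,"dy":-3,"dz":0,"twist":0},{"fingers":-1,"dx":42,"dy":-3,"dz":0,"twist":0},{"fingers":-1,"dx":0,"dy":0,"dz":0,"twist":0},{"fingers":-1,"dx":0,"dy":0,"dz":0,"twist":0}]'

```text
time: 36.2
tcp_pos: [0.6477, -0.0925, 0.2386]
tcp_rot: [[1.0, 0.0, -0.003], [0.0, -1.0, 0.0], [-0.003, -0.0, -1.0]]
wrist_force: [-0.6, -0.2, 0.4]
grip_width: 0.0852
```

```bash
python3 - <<'E'
from h import *
tins('wrist','w14');s=read_state();print(s['tcp_pos'])
z=np.load('pics/top0.npz')
for uv in((430.7,154.5),(500,156.7),(499.5,255.5),(430.7,253.5)): print(ray('top',uv,.02).round(4))
z=np.load('pics/s13.npz');
print([ray('side',(200+a/2.7,180+b/2.7),.02).round(3) for a,b in((130,395),(462,376),(517,588),(122,592))])
E
```

```text
wrist red px [326.  12.] A 1440 z 0.1114 circ 650.0 46.5 r 25.9 mean [649.   39.2 111.3]
wrist red px [328.  95.] A 3785 z 0.1117 circ 651.0 -17.8 r 28.4 mean [650.8 -17.  111.7]
wrist red px [184. 136.] A 480 z 0.0561 circ 516.9 -52.9 r 17.5 mean [516.9 -52.5  56.2]
wrist red px [325. 191.] A 3573 z 0.1116 circ 649.5 -92.6 r 28.5 mean [649.1 -91.4 111.5]
[ 0.64751654 -0.09261205  0.23935607]
[ 0.638  -0.2765  0.02  ]
[ 0.6287 -0.4496  0.02  ]
[ 0.3838 -0.4373  0.02  ]
[ 0.3928 -0.2675  0.02  ]
[array([ 0.394, -0.274,  0.02 ]), array([ 0.639, -0.288,  0.02 ]), array([ 0.63 , -0.454,  0.02 ]), array([ 0.387, -0.425,  0.02 ])]
```

Tray centre is (0.511, −0.358) by both methods. Grasping the first pan tin.

Request:
drive_tool --series '[{"fingers":-1,"dx":2,"dy":0,"dz":45,"twist":0},{"fingers":-1,"dx":0,"dy":0,"dz":45,"twist":0},{"fingers":-1,"dx":0,"dy":0,"dz":38,"twist":0},{"fingers":-1,"dx":0,"dy":0,"dz":20,"twist":0},{"fingers":-0.4,"dx":0,"dy":0,"dz":0,"twist":0},{"fingers":1,"dx":0,"dy":0,"dz":0,"twist":0},{"fingers":1,"dx":0,"dy":0,"dz":0,"twist":0},{"fingers":1,"dx":0,"dy":0,"dz":0,"twist":0}]'

```text
time: 37.25
tcp_pos: [0.6512, -0.0928, 0.0939]
tcp_rot: [[1.0, -0.0, 0.002], [-0.0, -1.0, -0.0], [0.002, 0.0, -1.0]]
wrist_force: [-1.5, -0.5, 6.1]
grip_width: 0.0546
```

Request:
drive_tool --series '[{"fingers":1,"dx":0,"dy":0,"dz":-20,"twist":0},{"fingers":1,"dx":0,"dy":0,"dz":-40,"twist":0},{"fingers":1,"dx":0,"dy":0,"dz":-40,"twist":0},{"fingers":1,"dx":0,"dy":0,"dz":0,"twist":0}]'

```text
time: 37.75
tcp_pos: [0.6523, -0.0928, 0.196]
tcp_rot: [[1.0, 0.0, 0.006], [0.0, -1.0, -0.001], [0.006, 0.001, -1.0]]
wrist_force: [-0.7, -0.1, -4.0]
grip_width: 0.0543
```

Request:
drive_tool --series '[{"fingers":1,"dx":-8,"dy":30,"dz":0,"twist":0},{"fingers":1,"dx":-11,"dy":45,"dz":0,"twist":0},{"fingers":1,"dx":-11,"dy":45,"dz":0,"twist":0},{"fingers":1,"dx":-11,"dy":45,"dz":0,"twist":0},{"fingers":1,"dx":-11,"dy":45,"dz":0,"twist":0},{"fingers":1,"dx":-8,"dy":35,"dz":0,"twist":0},{"fingers":1,"dx":-5,"dy":24,"dz":0,"twist":0}]'

```text
time: 38.62
tcp_pos: [0.5846, -0.3629, 0.1908]
tcp_rot: [[1.0, -0.001, -0.002], [-0.001, -1.0, 0.001], [-0.002, -0.001, -1.0]]
wrist_force: [0.7, 0.2, -3.8]
grip_width: 0.0548
```

Request:
drive_tool --series '[{"fingers":1,"dx":0,"dy":0,"dz":0,"twist":0.175},{"fingers":1,"dx":0,"dy":0,"dz":0,"twist":0.175},{"fingers":1,"dx":0,"dy":0,"dz":0,"twist":0.175},{"fingers":1,"dx":0,"dy":0,"dz":0,"twist":0.175},{"fingers":1,"dx":0,"dy":0,"dz":0,"twist":0.175},{"fingers":1,"dx":0,"dy":0,"dz":0,"twist":0.175},{"fingers":1,"dx":0,"dy":0,"dz":0,"twist":0.175},{"fingers":1,"dx":0,"dy":0,"dz":0,"twist":0.175},{"fingers":1,"dx":0,"dy":0,"dz":0,"twist":0.175},{"fingers":1,"dx":0,"dy":0,"dz":0,"twist":0}]'

```text
time: 39.88
tcp_pos: [0.5857, -0.3611, 0.1915]
tcp_rot: [[-0.002, -1.0, -0.001], [-1.0, 0.002, 0.001], [-0.001, 0.001, -1.0]]
wrist_force: [-1.1, 1.3, -2.2]
grip_width: 0.0546
```

Request:
drive_tool --series '[{"fingers":1,"dx":0,"dy":0,"dz":45,"twist":0},{"fingers":1,"dx":0,"dy":0,"dz":45,"twist":0},{"fingers":1,"dx":0,"dy":0,"dz":35,"twist":0},{"fingers":1,"dx":0,"dy":0,"dz":20,"twist":0},{"fingers":1,"dx":0,"dy":0,"dz":4,"twist":0},{"fingers":1,"dx":0,"dy":0,"dz":2,"twist":0},{"fingers":1,"dx":0,"dy":0,"dz":1,"twist":0},{"fingers":1,"dx":0,"dy":0,"dz":0,"twist":0},{"fingers":1,"dx":0,"dy":0,"dz":0,"twist":0}]'

```text
time: 41.0
tcp_pos: [0.5859, -0.3617, 0.0409]
tcp_rot: [[-0.004, -1.0, 0.001], [-1.0, 0.004, -0.0], [0.0, -0.001, -1.0]]
wrist_force: [0.6, 0.7, -3.3]
grip_width: 0.0544
```

Request:
drive_tool --series '[{"fingers":1,"dx":0,"dy":0,"dz":1.5,"twist":0},{"fingers":1,"dx":0,"dy":0,"dz":1,"twist":0},{"fingers":1,"dx":0,"dy":0,"dz":1,"twist":0},{"fingers":1,"dx":0,"dy":0,"dz":0,"twist":0}]'

```text
time: 41.5
tcp_pos: [0.5858, -0.3617, 0.0389]
tcp_rot: [[-0.004, -1.0, 0.001], [-1.0, 0.004, -0.001], [0.001, -0.001, -1.0]]
wrist_force: [-5.4, 2.9, 13.6]
grip_width: 0.0545
```

Request:
drive_tool --series '[{"fingers":-0.5,"dx":0,"dy":0,"dz":0,"twist":0},{"fingers":-1,"dx":0,"dy":0,"dz":0,"twist":0},{"fingers":-1,"dx":0,"dy":0,"dz":0,"twist":0},{"fingers":-1,"dx":0,"dy":0,"dz":-30,"twist":0},{"fingers":-1,"dx":0,"dy":0,"dz":-60,"twist":0},{"fingers":-1,"dx":0,"dy":0,"dz":-60,"twist":0},{"fingers":-1,"dx":0,"dy":0,"dz":-50,"twist":0}]'

```text
time: 42.38
tcp_pos: [0.5858, -0.3617, 0.2393]
tcp_rot: [[-0.004, -1.0, 0.001], [-1.0, 0.004, -0.001], [0.001, -0.001, -1.0]]
wrist_force: [-0.0, -1.1, -1.3]
grip_width: 0.0855
```

Request:
drive_tool --series '[{"fingers":-1,"dx":0,"dy":0,"dz":0,"twist":-0.175},{"fingers":-1,"dx":0,"dy":0,"dz":0,"twist":-0.175},{"fingers":-1,"dx":0,"dy":0,"dz":0,"twist":-0.175},{"fingers":-1,"dx":0,"dy":0,"dz":0,"twist":-0.175},{"fingers":-1,"dx":0,"dy":0,"dz":0,"twist":-0.175},{"fingers":-1,"dx":0,"dy":0,"dz":0,"twist":-0.175},{"fingers":-1,"dx":0,"dy":0,"dz":0,"twist":-0.175},{"fingers":-1,"dx":0,"dy":0,"dz":0,"twist":-0.175},{"fingers":-1,"dx":0,"dy":0,"dz":0,"twist":-0.175}]'

```text
time: 43.5
tcp_pos: [0.5857, -0.3616, 0.2365]
tcp_rot: [[1.0, 0.006, -0.0], [0.006, -1.0, 0.0], [-0.0, -0.0, -1.0]]
wrist_force: [0.6, -0.2, 0.3]
grip_width: 0.0856
```

Request:
drive_tool --series '[{"fingers":-1,"dx":9,"dy":-49,"dz":0,"twist":0},{"fingers":-1,"dx":9,"dy":-49,"dz":0,"twist":0},{"fingers":-1,"dx":9,"dy":-49,"dz":0,"twist":0},{"fingers":-1,"dx":9,"dy":-49,"dz":0,"twist":0},{"fingers":-1,"dx":9,"dy":-49,"dz":0,"twist":0},{"fingers":-1,"dx":10,"dy":-49,"dz":0,"twist":0},{"fingers":-1,"dx":10,"dy":-49,"dz":0,"twist":0},{"fingers":-1,"dx":0,"dy":0,"dz":0,"twist":0},{"fingers":-1,"dx":0,"dy":0,"dz":0,"twist":0}]'

```text
time: 44.62
tcp_pos: [0.6505, -0.0187, 0.2366]
tcp_rot: [[1.0, 0.001, -0.001], [0.001, -1.0, -0.0], [-0.001, 0.0, -1.0]]
wrist_force: [0.2, -0.0, -0.0]
grip_width: 0.0857
```

```bash
python3 - <<'E'
from h import *
tins('wrist','w15');tins('top','t15');s=read_state();print(s['tcp_pos'])
E
```

```text
wrist red px [322.  92.] A 3951 z 0.1117 circ 650.0 57.5 r 28.3 mean [649.8  58.5 111.7]
wrist red px [323. 191.] A 3056 z 0.1117 circ 651.0 -17.9 r 28.5 mean [650.6 -16.9 111.6]
wrist red px [188. 211.] A 420 z 0.056 circ 516.9 -52.2 r 17.8 mean [516.9 -52.1  56.1]
top red px [471. 173.] A 189 z 0.0569 circ 585.4 -361.6 r 19.4 mean [ 584.7 -360.9   57. ]
top red px [ 55. 372.] A 3051 z 0.1249 circ 169.7 579.2 r 97.5 mean [170.6 579.3 124.8]
[ 0.65050775 -0.0197404   0.2367738 ]
```

View pics/t15.png

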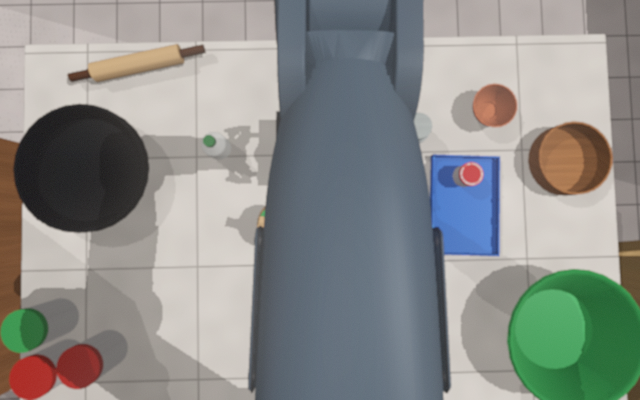

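The first tin stands in the tray at (0.585, −0.362), lid z 0.057. The second is at (0.651, −0.0179).

Request:
drive_tool --series '[{"fingers":-1,"dx":0,"dy":-2,"dz":45,"twist":0},{"fingers":-1,"dx":0,"dy":0,"dz":45,"twist":0},{"fingers":-1,"dx":0,"dy":0,"dz":35,"twist":0},{"fingers":-1,"dx":0,"dy":0,"dz":20,"twist":0},{"fingers":-0.4,"dx":0,"dy":0,"dz":0,"twist":0},{"fingers":1,"dx":0,"dy":0,"dz":0,"twist":0},{"fingers":1,"dx":0,"dy":0,"dz":0,"twist":0},{"fingers":1,"dx":0,"dy":0,"dz":0,"twist":0}]'

```text
time: 45.72
tcp_pos: [0.6513, -0.0169, 0.093]
tcp_rot: [[1.0, -0.0, 0.002], [-0.0, -1.0, -0.001], [0.002, 0.001, -1.0]]
wrist_force: [0.3, -3.0, 5.2]
grip_width: 0.0545
```

Request:
drive_tool --series '[{"fingers":1,"dx":0,"dy":0,"dz":-20,"twist":0},{"fingers":1,"dx":0,"dy":0,"dz":-40,"twist":0},{"fingers":1,"dx":0,"dy":0,"dz":-40,"twist":0},{"fingers":1,"dx":0,"dy":0,"dz":0,"twist":0}]'

```text
time: 46.22
tcp_pos: [0.6523, -0.0165, 0.1954]
tcp_rot: [[1.0, 0.0, 0.006], [0.0, -1.0, 0.0], [0.006, -0.0, -1.0]]
wrist_force: [0.5, -0.3, -1.7]
grip_width: 0.0546
```

Request:
drive_tool --series '[{"fingers":1,"dx":-12,"dy":30,"dz":0,"twist":0},{"fingers":1,"dx":-19,"dy":45,"dz":0,"twist":0},{"fingers":1,"dx":-19,"dy":45,"dz":0,"twist":0},{"fingers":1,"dx":-19,"dy":45,"dz":0,"twist":0},{"fingers":1,"dx":-19,"dy":45,"dz":0,"twist":0},{"fingers":1,"dx":-19,"dy":45,"dz":0,"twist":0},{"fingers":1,"dx":-18,"dy":45,"dz":0,"twist":0},{"fingers":1,"dx":-17,"dy":42,"dz":0,"twist":0}]'

```text
time: 47.22
tcp_pos: [0.5075, -0.3597, 0.1906]
tcp_rot: [[1.0, -0.0, -0.001], [-0.0, -1.0, 0.001], [-0.001, -0.001, -1.0]]
wrist_force: [0.7, -0.6, -2.6]
grip_width: 0.0546
```

Request:
drive_tool --series '[{"fingers":1,"dx":0,"dy":0,"dz":0,"twist":0.175},{"fingers":1,"dx":0,"dy":0,"dz":0,"twist":0.175},{"fingers":1,"dx":0,"dy":0,"dz":0,"twist":0.175},{"fingers":1,"dx":0,"dy":0,"dz":0,"twist":0.175},{"fingers":1,"dx":0,"dy":0,"dz":0,"twist":0.175},{"fingers":1,"dx":0,"dy":0,"dz":0,"twist":0.175},{"fingers":1,"dx":0,"dy":0,"dz":0,"twist":0.175},{"fingers":1,"dx":0,"dy":0,"dz":0,"twist":0.175},{"fingers":1,"dx":0,"dy":0,"dz":0,"twist":0.175},{"fingers":1,"dx":0,"dy":0,"dz":0,"twist":0}]'

```text
time: 48.48
tcp_pos: [0.5083, -0.3582, 0.1907]
tcp_rot: [[-0.003, -1.0, -0.001], [-1.0, 0.003, 0.001], [-0.001, 0.001, -1.0]]
wrist_force: [0.2, 0.1, -1.9]
grip_width: 0.0546
```

Request:
drive_tool --series '[{"fingers":1,"dx":0,"dy":0,"dz":45,"twist":0},{"fingers":1,"dx":0,"dy":0,"dz":45,"twist":0},{"fingers":1,"dx":0,"dy":0,"dz":35,"twist":0},{"fingers":1,"dx":0,"dy":0,"dz":20,"twist":0},{"fingers":1,"dx":0,"dy":0,"dz":4,"twist":0},{"fingers":1,"dx":0,"dy":0,"dz":1.5,"twist":0},{"fingers":1,"dx":0,"dy":0,"dz":1,"twist":0},{"fingers":1,"dx":0,"dy":0,"dz":1,"twist":0},{"fingers":1,"dx":0,"dy":0,"dz":0,"twist":0}]'

```text
time: 49.6
tcp_pos: [0.5088, -0.3587, 0.0397]
tcp_rot: [[-0.004, -1.0, 0.001], [-1.0, 0.004, -0.0], [0.0, -0.001, -1.0]]
wrist_force: [0.1, -0.3, -2.0]
grip_width: 0.0545
```

Request:
drive_tool --series '[{"fingers":1,"dx":0,"dy":0,"dz":1,"twist":0},{"fingers":1,"dx":0,"dy":0,"dz":1,"twist":0},{"fingers":1,"dx":0,"dy":0,"dz":0.5,"twist":0},{"fingers":1,"dx":0,"dy":0,"dz":0,"twist":0}]'

```text
time: 50.1
tcp_pos: [0.5088, -0.3586, 0.038]
tcp_rot: [[-0.004, -1.0, 0.001], [-1.0, 0.004, -0.0], [0.0, -0.001, -1.0]]
wrist_force: [-3.4, 2.3, 10.2]
grip_width: 0.0543
```

Request:
drive_tool --series '[{"fingers":-0.5,"dx":0,"dy":0,"dz":0,"twist":0},{"fingers":-1,"dx":0,"dy":0,"dz":0,"twist":0},{"fingers":-1,"dx":0,"dy":0,"dz":0,"twist":0},{"fingers":-1,"dx":0,"dy":0,"dz":-30,"twist":0},{"fingers":-1,"dx":0,"dy":0,"dz":-60,"twist":0},{"fingers":-1,"dx":0,"dy":0,"dz":-60,"twist":0},{"fingers":-1,"dx":0,"dy":0,"dz":-50,"twist":0}]'

```text
time: 50.98
tcp_pos: [0.5088, -0.3587, 0.2393]
tcp_rot: [[-0.004, -1.0, 0.001], [-1.0, 0.004, -0.001], [0.001, -0.001, -1.0]]
wrist_force: [0.8, 0.3, -0.6]
grip_width: 0.0856
```

Request:
drive_tool --series '[{"fingers":-1,"dx":0,"dy":0,"dz":0,"twist":-0.175},{"fingers":-1,"dx":0,"dy":0,"dz":0,"twist":-0.175},{"fingers":-1,"dx":0,"dy":0,"dz":0,"twist":-0.175},{"fingers":-1,"dx":0,"dy":0,"dz":0,"twist":-0.175},{"fingers":-1,"dx":0,"dy":0,"dz":0,"twist":-0.175},{"fingers":-1,"dx":0,"dy":0,"dz":0,"twist":-0.175},{"fingers":-1,"dx":0,"dy":0,"dz":0,"twist":-0.175},{"fingers":-1,"dx":0,"dy":0,"dz":0,"twist":-0.175},{"fingers":-1,"dx":0,"dy":0,"dz":0,"twist":-0.175}]'

```text
time: 52.1
tcp_pos: [0.5086, -0.3586, 0.2366]
tcp_rot: [[1.0, 0.006, -0.0], [0.006, -1.0, 0.0], [-0.0, -0.0, -1.0]]
wrist_force: [0.6, 0.1, 0.0]
grip_width: 0.0854
```

Request:
drive_tool --series '[{"fingers":-1,"dx":15.5,"dy":-46,"dz":0,"twist":0},{"fingers":-1,"dx":15.5,"dy":-46,"dz":0,"twist":0},{"fingers":-1,"dx":15.5,"dy":-46,"dz":0,"twist":0},{"fingers":-1,"dx":15.5,"dy":-46,"dz":0,"twist":0},{"fingers":-1,"dx":16,"dy":-46,"dz":0,"twist":0},{"fingers":-1,"dx":16,"dy":-46,"dz":0,"twist":0},{"fingers":-1,"dx":16,"dy":-46,"dz":0,"twist":0},{"fingers":-1,"dx":16,"dy":-47,"dz":0,"twist":0},{"fingers":-1,"dx":15.5,"dy":-47,"dz":0,"twist":0},{"fingers":-1,"dx":0,"dy":0,"dz":0,"twist":0}]'

```text
time: 53.35
tcp_pos: [0.6508, 0.0607, 0.236]
tcp_rot: [[1.0, 0.004, -0.001], [0.004, -1.0, 0.001], [-0.001, -0.001, -1.0]]
wrist_force: [0.2, -0.3, 0.5]
grip_width: 0.0853
```

```bash
python3 - <<'E'
from h import *
tins('wrist','w16');tins('top','t16');tins('side','s16');s=read_state();print(s['tcp_pos'])
E
```

```text
wrist red px [360. 194.] A 3080 z 0.1117 circ 680.6 59.7 r 28.5 mean [680.1  60.6 111.6]
top red px [471. 173.] A 185 z 0.0566 circ 585.0 -360.5 r 18.8 mean [ 585.  -360.9   56.8]
top red px [471. 206.] A 192 z 0.0567 circ 506.8 -358.7 r 19.3 mean [ 507.  -358.    56.8]
top red px [ 55. 372.] A 3036 z 0.1248 circ 166.7 578.8 r 98.0 mean [170.6 579.1 124.8]
side red px [177. 120.] A 534 z 0.1224 circ 171.8 578.6 r 100.2 mean [170.8 566.1 122.3]
side red px [356. 191.] A 200 z 0.111 circ 680.8 55.8 r 30.1 mean [681.8  52.2 110.6]
side red px [354. 343.] A 582 z 0.0563 circ 585.6 -363.1 r 29.2 mean [ 583.9 -366.3   56.2]
side red px [311. 346.] A 723 z 0.0564 circ 507.8 -360.2 r 29.0 mean [ 507.1 -362.7   56.2]
[0.64988522 0.0569156  0.23655452]
```

View pics/s16.png

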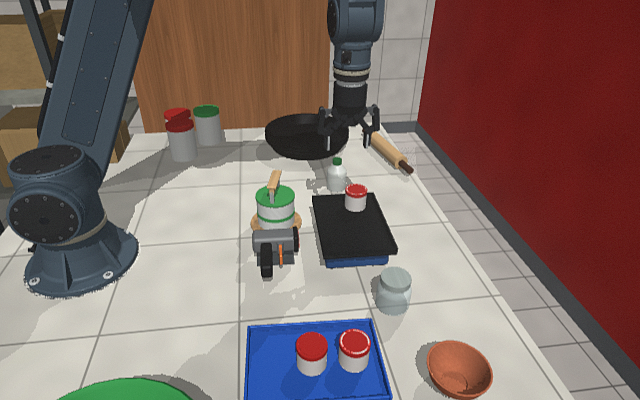

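The last tin has been knocked about 30 mm toward +x, but it still stands in the pan at (0.6806, 0.0597), lid z 0.112. I'll grip it about 5 mm higher so the fingers clear the rim.

Request:
drive_tool --series '[{"fingers":-1,"dx":31,"dy":-2,"dz":0,"twist":0},{"fingers":-1,"dx":0,"dy":0,"dz":0,"twist":0},{"fingers":-1,"dx":0,"dy":0,"dz":0,"twist":0}]'

```text
time: 53.88
tcp_pos: [0.6807, 0.0582, 0.2367]
tcp_rot: [[1.0, -0.001, -0.001], [-0.001, -1.0, -0.0], [-0.001, 0.0, -1.0]]
wrist_force: [-0.5, 0.6, -0.1]
grip_width: 0.0855
```

```bash
python3 - <<'E'
from h import *
tins('wrist','w17');s=read_state();print(s['tcp_pos'])
E
```

```text
wrist red px [323. 190.] A 3679 z 0.1116 circ 680.4 59.6 r 28.5 mean [680.7  60.8 111.6]
wrist red px [167. 269.] A 125 z 0.0556 circ 517.3 -39.8 r 5.4 mean [517.4 -38.5  55.4]
[0.68049446 0.05841687 0.23692243]
```

Request:
drive_tool --series '[{"fingers":-1,"dx":0,"dy":-1,"dz":45,"twist":0},{"fingers":-1,"dx":0,"dy":0,"dz":45,"twist":0},{"fingers":-1,"dx":0,"dy":0,"dz":30,"twist":0},{"fingers":-1,"dx":0,"dy":0,"dz":20,"twist":0},{"fingers":-0.4,"dx":0,"dy":0,"dz":0,"twist":0},{"fingers":1,"dx":0,"dy":0,"dz":0,"twist":0},{"fingers":1,"dx":0,"dy":0,"dz":0,"twist":0},{"fingers":1,"dx":0,"dy":0,"dz":0,"twist":0}]'

```text
time: 54.92
tcp_pos: [0.6817, 0.0604, 0.0983]
tcp_rot: [[1.0, -0.0, 0.002], [-0.0, -1.0, 0.0], [0.002, -0.0, -1.0]]
wrist_force: [-0.8, -0.1, 5.9]
grip_width: 0.0543
```

Request:
drive_tool --series '[{"fingers":1,"dx":0,"dy":0,"dz":-20,"twist":0},{"fingers":1,"dx":0,"dy":0,"dz":-40,"twist":0},{"fingers":1,"dx":0,"dy":0,"dz":-40,"twist":0},{"fingers":1,"dx":0,"dy":0,"dz":0,"twist":0}]'

```text
time: 55.42
tcp_pos: [0.6827, 0.0606, 0.2005]
tcp_rot: [[1.0, 0.0, 0.006], [0.0, -1.0, 0.001], [0.006, -0.001, -1.0]]
wrist_force: [0.7, 0.8, -2.3]
grip_width: 0.0546
```

Request:
drive_tool --series '[{"fingers":1,"dx":-18,"dy":30,"dz":0,"twist":0},{"fingers":1,"dx":-25,"dy":41,"dz":0,"twist":0},{"fingers":1,"dx":-26,"dy":43,"dz":0,"twist":0},{"fingers":1,"dx":-26,"dy":43,"dz":0,"twist":0},{"fingers":1,"dx":-26,"dy":43,"dz":0,"twist":0},{"fingers":1,"dx":-26,"dy":43,"dz":0,"twist":0},{"fingers":1,"dx":-26,"dy":43,"dz":0,"twist":0},{"fingers":1,"dx":-26,"dy":43,"dz":0,"twist":0},{"fingers":1,"dx":-26,"dy":43,"dz":0,"twist":0},{"fingers":1,"dx":-24,"dy":43,"dz":0,"twist":0}]'

```text
time: 56.68
tcp_pos: [0.4306, -0.3554, 0.1957]
tcp_rot: [[1.0, -0.0, -0.001], [-0.0, -1.0, 0.001], [-0.001, -0.001, -1.0]]
wrist_force: [0.8, -0.3, -2.2]
grip_width: 0.0547
```

Request:
drive_tool --series '[{"fingers":1,"dx":0,"dy":0,"dz":0,"twist":0.175},{"fingers":1,"dx":0,"dy":0,"dz":0,"twist":0.175},{"fingers":1,"dx":0,"dy":0,"dz":0,"twist":0.175},{"fingers":1,"dx":0,"dy":0,"dz":0,"twist":0.175},{"fingers":1,"dx":0,"dy":0,"dz":0,"twist":0.175},{"fingers":1,"dx":0,"dy":0,"dz":0,"twist":0.175},{"fingers":1,"dx":0,"dy":0,"dz":0,"twist":0.175},{"fingers":1,"dx":0,"dy":0,"dz":0,"twist":0.175},{"fingers":1,"dx":0,"dy":0,"dz":0,"twist":0.175},{"fingers":1,"dx":0,"dy":0,"dz":0,"twist":0}]'

```text
time: 57.92
tcp_pos: [0.4317, -0.3542, 0.1958]
tcp_rot: [[-0.003, -1.0, -0.001], [-1.0, 0.003, 0.001], [-0.001, 0.001, -1.0]]
wrist_force: [-0.5, 1.1, -2.1]
grip_width: 0.0543
```

```bash
python3 - <<'E'
from h import *
tins('top','t18');tins('side','s18');s=read_state();print(s['tcp_pos'])
E
```

```text
top red px [471. 173.] A 204 z 0.0566 circ 585.5 -360.6 r 20.6 mean [ 584.7 -361.    56.6]
top red px [471. 206.] A 213 z 0.0568 circ 506.5 -360.9 r 21.6 mean [ 507.2 -358.5   56.8]
top red px [ 54. 372.] A 3017 z 0.1249 circ 165.8 579.7 r 97.9 mean [170.3 580.  124.9]
side red px [178. 120.] A 569 z 0.1224 circ 172.3 575.9 r 98.5 mean [171.7 566.9 122.4]
side red px [354. 343.] A 582 z 0.0564 circ 585.9 -363.2 r 29.3 mean [ 584.  -366.2   56.3]
side red px [311. 346.] A 729 z 0.0564 circ 507.6 -360.1 r 29.3 mean [ 507.2 -362.7   56.3]
[ 0.43188932 -0.35433686  0.1961808 ]
```

View pics/s18.png

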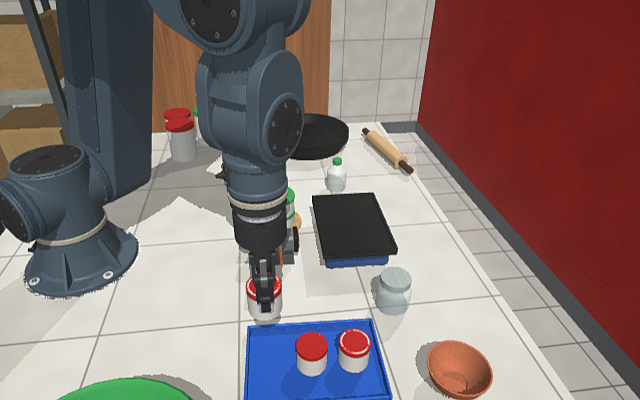

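The tin is held over the free end of the tray, and the other two haven't moved. Lowering.

Request:
drive_tool --series '[{"fingers":1,"dx":0,"dy":0,"dz":45,"twist":0},{"fingers":1,"dx":0,"dy":0,"dz":45,"twist":0},{"fingers":1,"dx":0,"dy":0,"dz":35,"twist":0},{"fingers":1,"dx":0,"dy":0,"dz":20,"twist":0},{"fingers":1,"dx":0,"dy":0,"dz":4,"twist":0},{"fingers":1,"dx":0,"dy":0,"dz":1.5,"twist":0},{"fingers":1,"dx":0,"dy":0,"dz":1,"twist":0},{"fingers":1,"dx":0,"dy":0,"dz":1,"twist":0},{"fingers":1,"dx":0,"dy":0,"dz":0,"twist":0}]'

```text
time: 59.15
tcp_pos: [0.4323, -0.3547, 0.0447]
tcp_rot: [[-0.004, -1.0, 0.0], [-1.0, 0.004, -0.0], [0.0, -0.0, -1.0]]
wrist_force: [0.1, 0.2, -1.0]
grip_width: 0.0545
```

Request:
drive_tool --series '[{"fingers":1,"dx":0,"dy":0,"dz":1,"twist":0},{"fingers":1,"dx":0,"dy":0,"dz":1,"twist":0},{"fingers":1,"dx":0,"dy":0,"dz":0,"twist":0}]'

```text
time: 59.52
tcp_pos: [0.4323, -0.3546, 0.0433]
tcp_rot: [[-0.004, -1.0, 0.001], [-1.0, 0.004, -0.0], [0.0, -0.001, -1.0]]
wrist_force: [-2.8, 2.8, 8.5]
grip_width: 0.0545
```

Request:
drive_tool --series '[{"fingers":-0.5,"dx":0,"dy":0,"dz":0,"twist":0},{"fingers":-1,"dx":0,"dy":0,"dz":0,"twist":0},{"fingers":-1,"dx":0,"dy":0,"dz":0,"twist":0},{"fingers":-1,"dx":0,"dy":0,"dz":-30,"twist":0},{"fingers":-1,"dx":0,"dy":0,"dz":-60,"twist":0},{"fingers":-1,"dx":0,"dy":0,"dz":-60,"twist":0},{"fingers":-1,"dx":0,"dy":0,"dz":-50,"twist":0},{"fingers":-1,"dx":0,"dy":50,"dz":0,"twist":0},{"fingers":-1,"dx":0,"dy":50,"dz":0,"twist":0},{"fingers":-1,"dx":0,"dy":30,"dz":0,"twist":0}]'

```text
time: 60.78
tcp_pos: [0.3003, -0.3536, 0.2424]
tcp_rot: [[-0.005, -1.0, -0.0], [-1.0, 0.005, 0.0], [-0.0, 0.0, -1.0]]
wrist_force: [-0.4, -0.8, -0.8]
grip_width: 0.0853
```

Request:
drive_tool --series '[{"fingers":-1,"dx":0,"dy":0,"dz":0,"twist":0},{"fingers":-1,"dx":0,"dy":0,"dz":0,"twist":0},{"fingers":-1,"dx":0,"dy":0,"dz":0,"twist":0},{"fingers":-1,"dx":0,"dy":0,"dz":0,"twist":0}]'

```text
time: 61.28
tcp_pos: [0.3028, -0.354, 0.242]
tcp_rot: [[-0.003, -1.0, -0.0], [-1.0, 0.003, 0.0], [-0.0, 0.0, -1.0]]
wrist_force: [-0.2, -0.1, -0.6]
grip_width: 0.0856
```

```bash
python3 - <<'E'
from h import *
np.set_printoptions(precision=1,suppress=True)
for n,t in(('top','t20'),('side','s20')):
    p,d,W,M=tins(n,t);X,Y,Z=[W[...,i] for i in range(3)]
    for nm,m in (('lid',M['green']&(Z>.08)&(Z<.1)&(abs(X-.47)<.08)&(abs(Y-.09)<.08)),('jar',(abs(X-.695)<.06)&(abs(Y+.23)<.06)&(Z>.03)&(Z<.1)),('bottle',(abs(X-.668)<.06)&(abs(Y-.25)<.06)&(Z>.03)&(Z<.12))):
        P=W[m&(d>0)]; print(nm,len(P),np.array(cv2.minAreaRect((P[:,:2]*1000).astype(np.float32))[0]))
print(read_state()['tcp_pos'],read_state()['time'])
E
```

```text
top red px [471. 173.] A 205 z 0.057 circ 585.8 -361.1 r 20.6 mean [ 584.7 -361.    56.9]
top red px [472. 206.] A 213 z 0.0571 circ 507.0 -359.7 r 21.6 mean [ 507.2 -358.4   57.2]
top red px [471. 238.] A 210 z 0.0569 circ 430.9 -354.1 r 19.6 mean [ 430.2 -354.2   57.1]
top red px [ 78. 367.] A 1411 z 0.125 circ 178.9 529.4 r 47.1 mean [180.4 528.9 124.9]
top red px [ 31. 377.] A 1503 z 0.1249 circ 159.1 629.7 r 47.7 mean [160.4 629.1 124.9]
lid 813 [472.5  91.7]
jar 794 [ 694.9 -231.4]
bottle 569 [667.8 252. ]
side red px [186. 124.] A 136 z 0.1221 circ 195.0 551.4 r 73.4 mean [204.4 522.  122. ]
side red px [354. 343.] A 585 z 0.0564 circ 584.6 -363.3 r 29.3 mean [ 583.8 -366.2   56.3]
side red px [311. 346.] A 726 z 0.0564 circ 507.7 -359.6 r 29.9 mean [ 507.1 -362.7   56.3]
side red px [268. 349.] A 726 z 0.0564 circ 431.2 -355.9 r 29.5 mean [ 430.8 -359.    56.3]
lid 551 [473.6  88. ]
jar 1158 [ 698.5 -239.4]
bottle 388 [666.9 239.7]
[ 0.3 -0.4  0.2] 61.375
```

View pics/t20.png

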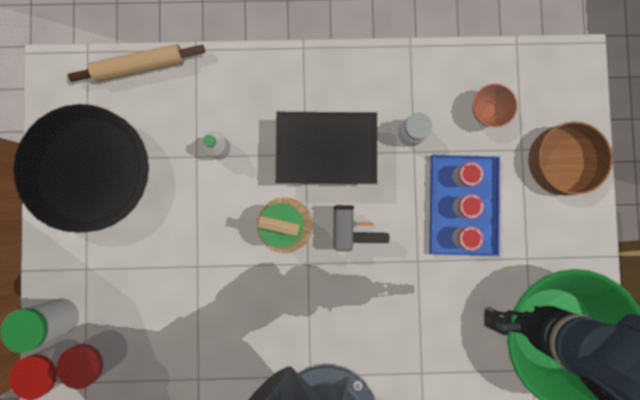

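View pics/s20.png

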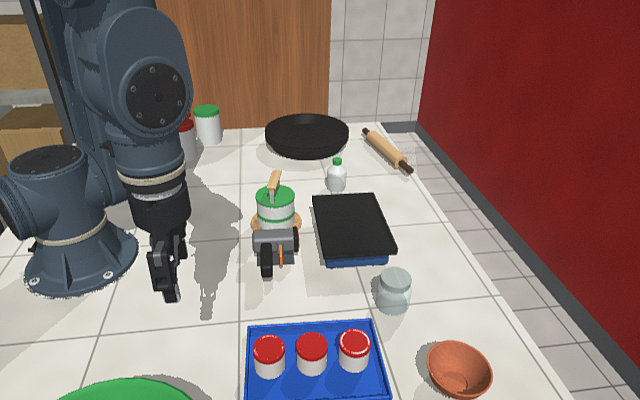

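The tray holds all three tins upright. The canister is on its mat, the jar and bottle haven't moved, the trigger is free and the robot is clear. Handing in.

```bash
python3 -c "
from cell import *
print(sign_off())"
```

```text
the job is handed in; nothing more can be done
None
```

The job is done in the order you asked and was handed in at about 61 s. `sign_off` reports no verdict.

- **Canister:** I lifted it by its handle and stood it on the cork mat. A close wrist view put its centre within 1 mm of the mat's. The last top view put the lid 2–3 mm from there, which is within camera error.
- **Tins:** only three of the four were present. I stood all three in the pan before touching the trigger.
- **Trigger:** I squeezed it to its stop; raising the grip from 30 to 50 N closed the fingers only 0.4 mm more. The fingers stopped at about 40 mm, where the scene data gives 39 mm when home. The swing measured from the picture was rough, about 0.4 rad against 0.35. After release, the views showed it sprung back with all three tins still in the pan.
- **Knock:** during unloading, the last tin was knocked about 30 mm inside the pan. I found it again and picked it up from its new place.
- **Last checks:** the top and side views show the three tins upright in the tray. The bottle and jar are within 1 mm of their start positions, and the gripper is clear of everything.

One thing went differently from plan. On the canister, the fingers closed to about 20 mm, at the cap's edge, rather than on the 12 mm web. The hold stayed level and did not slip.

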